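Make up the amplifier and power-supply repair kits

TASK

Make up the two repair kits. The clear-lidded case is the power-supply kit and must hold just the transformer and the blue capacitor, one in each compartment, but a relay has been packed in it by mistake; the yellow tray is the amplifier kit and must hold that orange relay, the heatsink and the green terminal block, one in each compartment. Set every part down upright on the floor of its compartment without dropping it, leave the black capacitor where it stands, and shut the lid of the case fully when you are done.

Things in the scene. Friction and masses are not known exactly. Their poses are not given: they have to be found in the camera images.
- case: Power-supply kit: dark grey case, pale floor, fixed to the bench, outside 108 (x) by 192 (y) by 52 mm high. Divider at y = 0: two compartments, each 100 (x) by 90 (y) mm inside, centred at x = 0, y = -47 and +47 mm; walls 4 mm, floor z = 4 mm. Origin: centre of underside. Lid hinged along the far wall's top (x = +54, z = 52 mm). Starts with transformer in one compartment, relay in the other.
- lid (a joint): Hinge angle of the case's clear lid (plate 108 by 192 by 4 mm, grey frame, lying on the rim), rad: 0 = shut, grows as its front edge rises; 1.57 = upright; stop at 1.95. It stays at whatever angle it is left (friction 0.16 N m, about 2 N at the tab).
- lid_tab (a point): Middle of the orange lift tab at the middle of the lid's front (case's -x) edge: 20 mm wide (along case y), 26 long, 8 thick. The point is 17 mm out from the plate, 125 mm from the hinge, 4 mm above the lid's underside (56 mm above the bench when shut). Pinched across its width from above it can swing between the fingers while the tool keeps pointing down; it points up when the lid is upright.
- tray: Amplifier kit: yellow open tray fixed to the bench, outside 116 (x) by 214 (y) by 30 mm high, empty at the start. Two dividers make three compartments in a row along y, each 108 (x) by 66 (y) mm inside, centred at x = 0, y = -70, 0 and +70 mm; walls and dividers 4 mm thick, full height; floor at z = 4 mm. Origin: centre of its underside.
- relay: Orange relay with a black base, a block 29 (x) by 25 (y) by 36 mm high, about 40 g. Stands upright in one compartment of the case under the lid. Origin: centre of its underside, z up.
- transformer: Small mains transformer: grey steel core 48 (x) by 18 (y) by 40 mm high with a yellow-taped winding 30 by 36 mm round it, about 220 g. Stands upright in one compartment of the case, where it belongs. Origin: centre of its underside, z up.
- capacitor: Blue-sleeved can capacitor, upright cylinder 35 mm in diameter, 40 mm high plus two 4 mm screw terminals on its top, about 70 g; on the bench. Origin: centre of its underside, z up.
- spare_capacitor: Black-sleeved can capacitor of the same shape and size as the blue one; on the bench; not wanted, to be left where it stands. Origin: centre of its underside.
- heatsink: Bare aluminium finned heatsink, standing block 42 (x) by 25 (y) by 36 mm high, about 60 g; fins run vertically and stand out to +y and -y, so it is gripped across y (25 mm). On the bench. Origin: centre of its underside, z up.
- terminal_block: Green four-way terminal block, 42 (x) by 18 (y) by 22 mm high, about 30 g, with four screws on its top; on the bench. Origin: centre of its underside, z up.
There are look-alikes about, which are no part of the job. There is more than one size of the tray; the job needs the larger.

How it is judged:
At the end, for the whole second after the job is handed in: Tray: relay, heatsink and terminal block, one per compartment. Case: transformer and blue capacitor, one per compartment. All upright (0.15 rad), on the floor (within 8 mm), at rest. Lid shut (under 0.08 rad). Black capacitor within 30 mm of where it stood (((x of relay in the frame of tray between -0.054 and 0.054 m and y of relay in the frame of tray between -0.103 and -0.037 m and z of relay in the frame of tray below 0.012 m) or (x of heatsink in the frame of tray between -0.054 and 0.054 m and y of heatsink in the frame of tray between -0.103 and -0.037 m and z of heatsink in the frame of tray below 0.012 m) or (x of terminal_block in the frame of tray between -0.054 and 0.054 m and y of terminal_block in the frame of tray between -0.103 and -0.037 m and z of terminal_block in the frame of tray below 0.012 m)) and ((x of relay in the frame of tray between -0.054 and 0.054 m and y of relay in the frame of tray between -0.033 and 0.033 m and z of relay in the frame of tray below 0.012 m) or (x of heatsink in the frame of tray between -0.054 and 0.054 m and y of heatsink in the frame of tray between -0.033 and 0.033 m and z of heatsink in the frame of tray below 0.012 m) or (x of terminal_block in the frame of tray between -0.054 and 0.054 m and y of terminal_block in the frame of tray between -0.033 and 0.033 m and z of terminal_block in the frame of tray below 0.012 m)) and ((x of relay in the frame of tray between -0.054 and 0.054 m and y of relay in the frame of tray between 0.037 and 0.103 m and z of relay in the frame of tray below 0.012 m) or (x of heatsink in the frame of tray between -0.054 and 0.054 m and y of heatsink in the frame of tray between 0.037 and 0.103 m and z of heatsink in the frame of tray below 0.012 m) or (x of terminal_block in the frame of tray between -0.054 and 0.054 m and y of terminal_block in the frame of tray between 0.037 and 0.103 m and z of terminal_block in the frame of tray below 0.012 m)) and ((x of capacitor in the frame of case between -0.05 and 0.05 m and y of capacitor in the frame of case between -0.092 and -0.002 m and z of capacitor in the frame of case below 0.012 m) or (x of transformer in the frame of case between -0.05 and 0.05 m and y of transformer in the frame of case between -0.092 and -0.002 m and z of transformer in the frame of case below 0.012 m)) and ((x of capacitor in the frame of case between -0.05 and 0.05 m and y of capacitor in the frame of case between 0.002 and 0.092 m and z of capacitor in the frame of case below 0.012 m) or (x of transformer in the frame of case between -0.05 and 0.05 m and y of transformer in the frame of case between 0.002 and 0.092 m and z of transformer in the frame of case below 0.012 m)) and angle between each of relay, heatsink, terminal_block, capacitor, transformer's own z axis and vertical below 0.15 rad and linear speed of each of relay, heatsink, terminal_block, capacitor, transformer below 0.02 m/s and value of joint lid below 0.08 rad and distance of spare_capacitor from where it was at the start of the episode below 0.03 m); the robot touches nothing.
It fails at once if a kit part is dropped or thrown (faster than 0.7 m/s with no finger on it) ((linear speed of relay above 0.7 m/s and contact force between the fingers and relay below 0.05 N) or (linear speed of heatsink above 0.7 m/s and contact force between the fingers and heatsink below 0.05 N) or (linear speed of terminal_block above 0.7 m/s and contact force between the fingers and terminal_block below 0.05 N) or (linear speed of capacitor above 0.7 m/s and contact force between the fingers and capacitor below 0.05 N) or (linear speed of transformer above 0.7 m/s and contact force between the fingers and transformer below 0.05 N)).
It fails at once if the black capacitor is knocked over or moved more than 30 mm (distance of spare_capacitor from where it was at the start of the episode above 0.03 m or angle between spare_capacitor's own z axis and vertical above 0.5 rad).
It also fails if it takes over 134 s, if anything falls off the work surface, if the arm or the gripper's body presses on something with over 40 N, if the wrist force passes 120 N, or if a joint passes its speed limit or range.

ROBOT

A 7-joint arm with a two-finger parallel gripper is mounted at the origin on the work surface. World frame = base frame: x ahead of the robot, y to its left, z up, the work surface at z = 0. Lengths are in m, angles in rad, forces in N, time in s.
With the tool pointing down it reaches from about 0.35 to 0.9 m from the base axis. Payload 7.2 kg.
Tool frame: the origin (TCP) lies between the finger pads; the fingertips stand 19 mm ahead of it and the grasp point (between the pads) is the TCP; z points along the fingers, y is the line along which they close (so a half turn about z gives the same grasp; the last joint's range is limited). The gripper opens to 88 mm and grips with 3 to 60 N. Pads are 20 mm wide; open, the fingers measure 115 mm over their backs; the gripper's body (75 mm by 178 mm) begins 61 mm behind the grasp point.
Start: joints at [-1.366, 0.411, -0.013, 1.596, 0.006, 1.134, -0.082], TCP at [0.168, 0.602, 0.206] pointing down, gripper open.
Joint ranges: [-2.95, 2.95], [-0.29, 1.99], [-1.47, 1.44], [0.14, 2.54], [-1.03, 4.17], [0.13, 1.85], [-2.86, 2.86]. Speed limits (rad/s): [2.39, 2.39, 3.01, 3.01, 3.14, 3.14, 3.14].

INTERFACE

Orientations are given as a unit quaternion [x, y, z, w].
In Python, from plant import env, cams, ticket gives the robot as it stands.
- The arm moves only by the tool jog_arm, never from a script. Its argument "motion" is text: rows parted by semicolons, each of 6 numbers parted by spaces: the shift along the tool's x, y, z in cm, then the turn, a rotation vector about the tool's x, y, z in rad. In form: x y z wx wy wz; .... A call has 1 to 10 rows; each row shifts and turns the commanded pose from where the row before left it, along the tool's axes as they then stand; what a row does not reach is not made up. A row lasts 1/12 s, in which the tool goes at most 41.7 mm and 7.16 degrees, less where a joint would pass 70% of its speed; a pose out of reach is approached as far as the arm can. A call is refused whole if a number of a shift passes 4.17 or a number of a turn 0.125, either way. A call with a gripper value outside its range is refused whole. "fingers" is the finger opening in cm, from 0 to 8.78, set as the call begins (left out, the last holds). The fingers move at their own pace and stop on an object; "force" is the grip in N (left out, the last holds). Time passes only in rows, so rows that do not move let the fingers close. It gives the time, the measured TCP pose, the force, the opening and the grip force at its end, in the units of the state.
- env.sense(): the state, without advancing time (a new reading comes with each control period).
- cams.snapshot(name): name is "side" or "top"; returns a dict with "frame" (480x640x3 uint8, red, green, blue), "range_z" (480x640 float32, m along the optical axis (not along the pixel's ray), 0 where there is no reading), "K" (3x3 intrinsics, pixels), "position" and "orientation" of the camera in the world. Camera axes: x right, y down, z forward; pixel columns grow to the right and rows downward; lengths in m; the calibration is good to about 2 mm. A picture is of the moment at which its call begins.
- ticket.close_job(): hands the job in; it is judged then, once.
Trained networks look in a picture, given as the dict that the camera call returned (one of the last four; its "shot" number tells which), for a name from the list of things; names that differ only in an ending like _2 or _b are one class to them, and where a whole thing is asked for, a point or a joint stands for the part that bears it (a point fixed in the world has none). Each returns a list of dicts, best first, with "conf" (0 to 1); they miss things now and then, are a little off and sometimes report something else, mostly with a low value. They report only what shows in the picture. A call takes as long as a camera call. They do not tell look-alikes from the thing itself.
- cams.spot_in(picture, target): "location" ([column, row] as shares, 0 to 1, of the picture: columns of its width, rows of its height, amid what is visible of it).
- cams.regions_of(picture, target): "mask" (480x640 bool, what is visible of it) and "location" ([column, row] as shares, 0 to 1, of the picture: columns of its width, rows of its height, amid what is visible of it).
The state is a dict: "t": time; "joint_positions": joint angles; "dq": joint speeds; "joint_torque": joint torques, N m; "tcp_pos": TCP position; "orientation": TCP orientation; "contact_force": force on the tool from outside, world axes, zero at the start; "wrist_torque": the same for the moment, N m; "width": finger opening in m; "grip_force": force on a finger pad.
Only numpy, scipy, OpenCV 4.12 (cv2) and the standard library are available. Lean on these libraries where they do the work, as an engineer would, in place of code of your own. Each camera call takes 0.05 s, during which the arm holds its last target. There are 200 camera calls.

## Working session

There is one attempt and no reset: what is moved stays moved. The work goes in short steps, Python scripts to look and compute and a tool call to move; the robot and the scene stay as the last step left them, time stands still between calls to the robot, and variables do not carry over. Pictures are saved under pics/ and viewed, at most 14 in all, crops included, and the job is handed in when it is done.

Besides the shell and the picture viewer there is one more tool, called after "Request:" as name(argument=value, ...), one argument or row to a line, values as JSON. jog_arm: Moves the arm, as the interface text tells. Its arguments: {"type":"object","properties":{"motion":{"type":"string"},"fingers":{"type":"number"},"force":{"type":"number"}},"required":["motion"]}

```bash
ls; mkdir -p pics; cat > h.py <<'E'
import numpy as np, cv2
from scipy.spatial.transform import Rotation as R
from plant import env, cams, ticket
def pts(p):
    K=np.array(p["K"]);z=p["range_z"];v,u=np.mgrid[0:480,0:640]
    c=np.stack([(u-K[0,2])/K[0,0]*z,(v-K[1,2])/K[1,1]*z,z],-1)
    return c@R.from_quat(p["orientation"]).as_matrix().T+np.array(p["position"])
def save(p,n): cv2.imwrite("pics/"+n,cv2.cvtColor(p["frame"],cv2.COLOR_RGB2BGR))
def st():
    s=env.sense();print({k:np.round(s[k],4).tolist() for k in("t","tcp_pos","orientation","joint_positions","width","grip_force","contact_force")})
    return s
def rect(P):
    P=P[:,:2]; (c,wh,a)=cv2.minAreaRect((P*1000).astype(np.float32)); return np.round(c,1),np.round(wh,1),round(a,1)
E
python3 - <<'E'
from h import *
s=st()
for n in("top","side"):
    p=cams.snapshot(n);save(p,n+"0.png");X=pts(p)
    print(n,np.round(p["position"],3),p["K"][0][0])
    for t in["case","lid","lid_tab","tray","relay","transformer","capacitor","spare_capacitor","heatsink","terminal_block"]:
        for d in cams.regions_of(p,t)[:4]:
            m=d["mask"]&(p["range_z"]>0);Q=X[m]
            if len(Q)<5: continue
            zt=np.percentile(Q[:,2],95);T=Q[Q[:,2]>zt-.008]
            print(t,round(d["conf"],2),np.round(np.array(d["location"])*[640,480]),m.sum(),"ztop",round(zt,3),"med",np.round(np.median(Q,0),3),"rectTop",*rect(T))
E
```

```text
pics
{'t': 0.0, 'tcp_pos': [0.1683, 0.6014, 0.2051], 'orientation': [0.1359, 0.9907, -0.0008, -0.0001], 'joint_positions': [-1.3662, 0.4119, -0.0127, 1.5971, 0.0056, 1.1343, -0.0822], 'width': 0.0876, 'grip_force': 0.0, 'contact_force': [0.0373, 0.2047, 0.7164]}
top [0.24  0.011 0.956] 524.3165962353281
case 0.59 [198. 137.] 7352 ztop 0.06 med [0.586 0.196 0.057] rectTop [584.4 198.3] [193.  140.9] 84.1
lid 0.81 [195. 136.] 6252 ztop 0.06 med [0.592 0.199 0.057] rectTop [582.2 198.5] [193.  136.4] 84.1
lid 0.29 [127. 211.] 432 ztop 0.045 med [0.452 0.318 0.041] rectTop [455.1 322.6] [34.  33.2] 60.7
lid_tab 0.95 [193. 136.] 6345 ztop 0.06 med [0.592 0.198 0.057] rectTop [583.2 198.4] [193.  138.3] 84.1
tray 0.64 [426. 145.] 7355 ztop 0.031 med [ 0.591 -0.232  0.006] rectTop [ 588.5 -228.6] [118.2 215.9] 5.5
tray 0.64 [471. 352.] 4076 ztop 0.021 med [ 0.201 -0.289  0.004] rectTop [ 201.5 -285.8] [ 80.8 148.6] 22.0
transformer 0.16 [429. 145.] 7437 ztop 0.031 med [ 0.592 -0.233  0.006] rectTop [ 588.5 -228.6] [118.2 215.9] 5.5
capacitor 0.97 [487. 223.] 426 ztop 0.044 med [ 0.433 -0.32
[... 786 characters left out ...]
89 0.054] rectTop [579.6 194.9] [195.6 136. ] 84.3
tray 0.91 [469. 264.] 6125 ztop 0.029 med [ 0.592 -0.237  0.004] rectTop [ 586.2 -231.7] [120.8 215.2] 5.5
transformer 0.61 [297. 224.] 241 ztop 0.022 med [0.453 0.095 0.017] rectTop [456.5  99.3] [21.2 41.9] 56.2
capacitor 0.9 [477. 344.] 596 ztop 0.042 med [ 0.424 -0.337  0.037] rectTop [ 432.6 -335.6] [33.8 34.2] 71.3
spare_capacitor 0.62 [230. 179.] 297 ztop 0.041 med [0.446 0.309 0.028] rectTop [451.9 317.6] [37.1 32.6] 62.2
heatsink 0.55 [362. 272.] 440 ztop 0.035 med [ 0.429 -0.099  0.028] rectTop [435.7 -94.1] [43.8 26.1] 0.9
terminal_block 0.59 [298. 222.] 235 ztop 0.022 med [0.453 0.095 0.017] rectTop [456.1  99.6] [21.2 40.9] 56.2
```

View pics/top0.png

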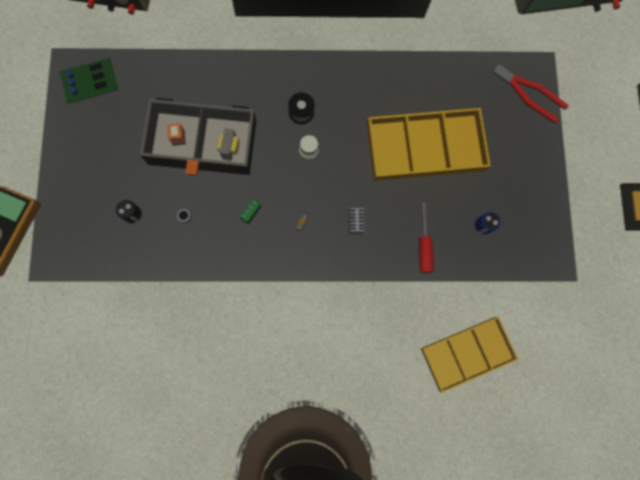

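View pics/side0.png

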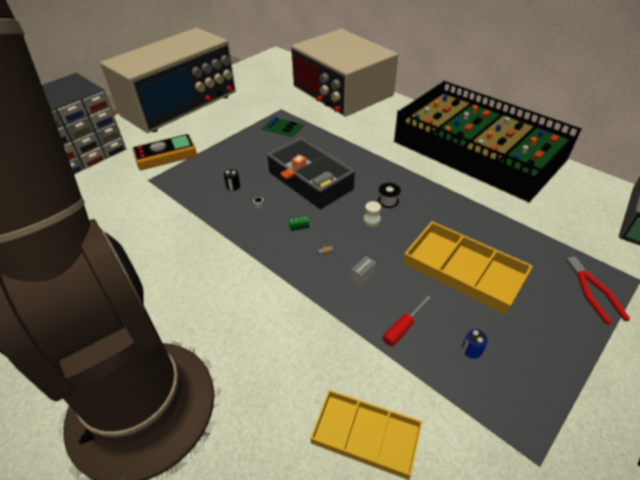

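The top picture shows the relay in the case's left (+y) compartment near (176,132), the transformer in the right one near (228,142), and the lid tab at (192,168). The black capacitor is at (128,211), the terminal block at (250,211), the heatsink at (357,220) and the blue capacitor at (487,223). The larger tray is at (428,143). The side picture agrees with this. Next I'll fix the tab position and write a row planner.

```bash
cat >> h.py <<'E'
def plan(wps,pos=None,yaw=None,vmax=4.0):
    """wps: list of (x,y,z,yawdeg of tool y, nrows|None). Prints rows (tool pointing down)."""
    s=env.sense(); M=R.from_quat(s["orientation"]).as_matrix()
    p=np.array(s["tcp_pos"]) if pos is None else np.array(pos,float)
    a=np.arctan2(M[1,1],M[0,1]) if yaw is None else np.radians(yaw)
    for x,y,z,yd,n in wps:
        t=np.array([x,y,z]);b=np.radians(yd);da=(b-a+np.pi/2)%np.pi-np.pi/2
        k=n or max(int(np.ceil(np.linalg.norm(t-p)*100/vmax)),int(np.ceil(abs(da)/.115)),1)
        d=(t-p)/k;rows=[]
        for i in range(k):
            ty=np.array([np.cos(a),np.sin(a)]);tx=np.array([-ty[1],ty[0]])
            rows.append("%.2f %.2f %.2f 0 0 %.3f"%(100*d[:2]@tx,100*d[:2]@ty,-100*d[2],-da/k)); a+=da/k
        p=t;print(k,"|","; ".join(rows))
E
python3 - <<'E'
from h import *
for n in("top","side"):
    p=cams.snapshot(n);X=pts(p);hsv=cv2.cvtColor(p["frame"],cv2.COLOR_RGB2HSV)
    m=(hsv[...,0]<14)&(hsv[...,1]>150)&(hsv[...,2]>60)&(X[...,0]>.48)&(X[...,0]<.56)&(X[...,1]>.15)&(X[...,1]<.25)&(X[...,2]>.04)
    m=cv2.erode(m.astype(np.uint8),np.ones((2,2)))>0
    print(n,m.sum(),X[m].mean(0),X[m].min(0),X[m].max(0),rect(X[m]))
    # case rim: tall points in case
    m=(X[...,2]>.045)&(X[...,2]<.065)&(abs(X[...,0]-.6)<.12)&(abs(X[...,1]-.2)<.13);print(rect(X[m]))
plan([(.526,.2025,.14,84.1,None)])
E
```

```text
top 141 [0.52704902 0.20207377 0.06074052] [0.5150647  0.19275946 0.04049178] [0.53952483 0.21180525 0.06471542] (array([527.5, 202.7]), array([18.5, 25. ]), 85.6)
(array([584.9, 198.5]), array([193.6, 141.4]), 83.9)
side 86 [0.52697671 0.19691487 0.05682436] [0.51091517 0.18840671 0.0415998 ] [0.55797133 0.20959305 0.06197393] (array([534.4, 199. ]), array([21.1, 46.7]), 88.3)
(array([582.2, 194.8]), array([197. , 141.8]), 83.8)
14 | -3.23 -2.06 0.47 0 0 -0.012; -3.20 -2.10 0.47 0 0 -0.012; -3.18 -2.14 0.47 0 0 -0.012; -3.15 -2.18 0.47 0 0 -0.012; -3.12 -2.21 0.47 0 0 -0.012; -3.10 -2.25 0.47 0 0 -0.012; -3.07 -2.29 0.47 0 0 -0.012; -3.04 -2.33 0.47 0 0 -0.012; -3.01 -2.36 0.47 0 0 -0.012; -2.98 -2.40 0.47 0 0 -0.012; -2.96 -2.43 0.47 0 0 -0.012; -2.93 -2.47 0.47 0 0 -0.012; -2.90 -2.51 0.47 0 0 -0.012; -2.86 -2.54 0.47 0 0 -0.012
```

Request:
jog_arm(
  motion="-3.2 -2.1 0.5 0 0 -0.012; -3.2 -2.1 0.5 0 0 -0.012; -3.2 -2.15 0.5 0 0 -0.012; -3.15 -2.2 0.5 0 0 -0.012; -3.1 -2.2 0.5 0 0 -0.012; -3.1 -2.25 0.5 0 0 -0.012; -3.1 -2.3 0.5 0 0 -0.012; -3 -2.3 0.5 0 0 -0.012; -3 -2.35 0.5 0 0 -0.012; -3 -2.4 0.5 0 0 -0.012",
  fingers=5,
)

```text
t: 2.03
tcp_pos: [0.4241, 0.3148, 0.156]
orientation: [0.076, 0.997, 0.0, 0.0]
contact_force: [0.8, -0.5, 0.4]
width: 0.0499
grip_force: 0.0
```

Request:
jog_arm(
  motion="-2.95 -2.4 0.5 0 0 -0.012; -2.9 -2.45 0.5 0 0 -0.012; -2.9 -2.5 0.5 0 0 -0.012; -2.85 -2.5 0.5 0 0 -0.012; 0 0 0 0 0 0; 0 0 0 0 0 0",
)

```text
t: 2.53
tcp_pos: [0.526, 0.2004, 0.1356]
orientation: [0.055, 0.998, -0.0, -0.0]
contact_force: [-0.0, 0.8, 0.3]
width: 0.0502
grip_force: 0.0
```

```bash
python3 - <<'E'
from h import *
st()
plan([(.527,.201,.058,84,None)])
# arc
c=np.array([.527,.201]);e=np.array([np.cos(np.radians(-6)),np.sin(np.radians(-6))])
r=.125;a0=np.arctan2(.004,.125)
th=np.linspace(0,1.8,15);x=-r*np.cos(th+a0);z=r*np.sin(th+a0)
print("; ".join("%.2f 0 %.2f 0 0 0"%(-100*dx,-100*dz) for dx,dz in zip(np.diff(x),np.diff(z))))
E
```

```text
{'t': 2.5333, 'tcp_pos': [0.526, 0.2004, 0.1356], 'orientation': [0.0549, 0.9985, -0.0005, -0.0], 'joint_positions': [-0.5731, 0.3777, 0.1574, 1.837, -0.071, 0.9328, 1.0768], 'width': 0.0502, 'grip_force': 0.0, 'contact_force': [-0.0091, 0.8303, 0.2845]}
2 | -0.05 0.03 3.88 0 0 -0.003; -0.05 0.03 3.88 0 0 -0.003
-0.15 0 -1.60 0 0 0; -0.36 0 -1.57 0 0 0; -0.56 0 -1.51 0 0 0; -0.74 0 -1.42 0 0 0; -0.92 0 -1.32 0 0 0; -1.08 0 -1.19 0 0 0; -1.23 0 -1.04 0 0 0; -1.35 0 -0.87 0 0 0; -1.45 0 -0.69 0 0 0; -1.53 0 -0.50 0 0 0; -1.58 0 -0.30 0 0 0; -1.60 0 -0.10 0 0 0; -1.60 0 0.11 0 0 0; -1.58 0 0.31 0 0 0
```

Request:
jog_arm(
  motion="0 0.05 2.6 0 0 0; 0 0 2.6 0 0 0; 0 0 2.6 0 0 0; 0 0 0 0 0 0; 0 0 0 0 0 0",
)

```text
t: 2.95
tcp_pos: [0.5233, 0.2045, 0.0574]
orientation: [0.051, 0.999, -0.0, -0.001]
contact_force: [0.8, -0.4, 0.3]
width: 0.0498
grip_force: 0.0
```

Request:
jog_arm(
  motion="0 0 0 0 0 0; 0 0 0 0 0 0; 0 0 0 0 0 0; 0 0 0 0 0 0; 0 0 0 0 0 0; 0 0 0 0 0 0",
  fingers=1,
  force=12,
)

```text
t: 3.45
tcp_pos: [0.5251, 0.2036, 0.0584]
orientation: [0.052, 0.999, 0.0, 0.0]
contact_force: [-0.2, 0.8, 0.1]
width: 0.0139
grip_force: 0.0
```

Request:
jog_arm(
  motion="0 0 0 0 0 0; 0 0 0 0 0 0",
)

```text
t: 3.62
tcp_pos: [0.5249, 0.2034, 0.058]
orientation: [0.052, 0.999, 0.0, 0.0]
contact_force: [-0.2, -0.1, 1.2]
width: 0.0102
grip_force: 0.0
```

```bash
python3 - <<'E'
from h import *
st()
a=cams.snapshot("side")["frame"][110:260,220:420];b=cams.snapshot("top")["frame"][70:220,110:310]
cv2.imwrite("pics/a1.png",cv2.cvtColor(cv2.resize(np.hstack([a,b]),(800,300),interpolation=2),cv2.COLOR_RGB2BGR))
E
```

```text
{'t': 3.6167, 'tcp_pos': [0.5249, 0.2034, 0.058], 'orientation': [0.0524, 0.9986, 0.0, 0.0], 'joint_positions': [-0.5626, 0.4786, 0.1399, 1.8997, -0.0924, 0.7694, 1.0942], 'width': 0.0102, 'grip_force': 0.0, 'contact_force': [-0.1594, -0.0877, 1.1631]}
```

View pics/a1.png

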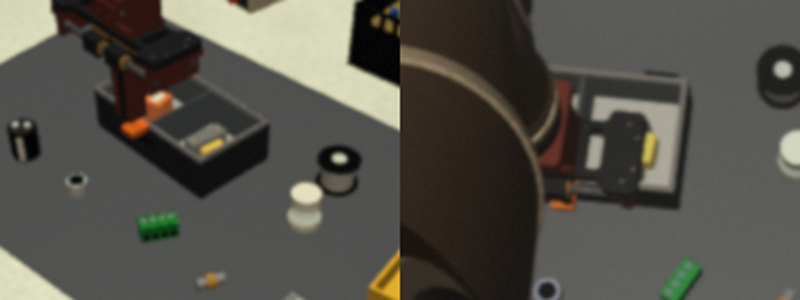

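The side view shows the gripper at the tab, but the fingers closed to 10 mm without gripping it. I'll locate the fingers in the depth data.

```bash
python3 - <<'E'
from h import *
p=cams.snapshot("side");X=pts(p);f=p["frame"]
# list world xyz along rows around the tab
for v in range(150,182,4):
    print(v,[(u,*(np.round(X[v,u]*1000).astype(int).tolist()),*f[v,u].tolist()) for u in range(272,306,4)])
hsv=cv2.cvtColor(f,cv2.COLOR_RGB2HSV)
E
```

```text
150 [(272, 620, 358, 0, 91, 90, 86), (276, 512, 215, 119, 57, 43, 38), (280, 517, 208, 119, 17, 13, 12), (284, 511, 187, 132, 44, 19, 14), (288, 521, 186, 127, 44, 20, 15), (292, 483, 132, 171, 43, 20, 15), (296, 487, 125, 171, 43, 22, 17), (300, 497, 124, 167, 44, 23, 18), (304, 506, 122, 164, 45, 19, 15)]
154 [(272, 556, 282, 56, 72, 71, 66), (276, 562, 275, 56, 45, 39, 35), (280, 517, 209, 109, 17, 12, 12), (284, 510, 187, 122, 43, 19, 15), (288, 519, 185, 118, 44, 19, 15), (292, 533, 187, 110, 43, 20, 16), (296, 486, 125, 163, 46, 21, 15), (300, 497, 124, 157, 61, 35, 25), (304, 608, 226, 54, 46, 38, 36)]
158 [(272, 545, 272, 54, 59, 57, 53), (276, 551, 264, 55, 80, 75, 68), (280, 513, 205, 102, 21, 14, 11), (284, 512, 191, 109, 43, 19, 14), (288, 518, 185, 108, 44, 18, 14), (292, 532, 187, 101, 92, 46, 26), (296, 584, 229, 54, 186, 163, 128), (300, 589, 221, 55, 220, 205, 167), (304, 596, 215, 54, 196, 103, 49)]
162 [(272, 546, 274, 41, 15, 16, 16), (276, 545, 259, 49, 33, 30, 28), (280, 514, 208, 89, 25, 13, 10), (284, 509, 189, 101, 44, 20, 16), (288, 522, 190, 94, 44, 18, 14)
[... 649 characters left out ...]
96, 549, 195, 54, 102, 72, 54), (300, 556, 189, 53, 49, 51, 47), (304, 562, 182, 54, 48, 51, 48)]
174 [(272, 547, 280, 2, 41, 42, 41), (276, 545, 263, 11, 13, 14, 15), (280, 543, 246, 21, 74, 34, 16), (284, 514, 198, 62, 207, 93, 27), (288, 521, 192, 60, 200, 90, 25), (292, 530, 188, 57, 147, 61, 18), (296, 537, 183, 56, 76, 72, 66), (300, 545, 178, 54, 74, 73, 68), (304, 551, 171, 54, 46, 48, 47)]
178 [(272, 538, 271, 0, 81, 83, 81), (276, 544, 264, 0, 63, 65, 63), (280, 543, 247, 9, 17, 17, 18), (284, 514, 199, 50, 66, 29, 14), (288, 537, 211, 31, 79, 33, 15), (292, 537, 197, 37, 16, 13, 12), (296, 538, 185, 43, 15, 16, 16), (300, 535, 168, 53, 54, 52, 48), (304, 538, 159, 56, 87, 85, 78)]
```

Request:
jog_arm(
  motion="0 0 0 0 0 0; 0 0 0 0 0 0; 0 0 0 0 0 0; 0 0 0 0 0 0; 0 0 0 0 0 0; 0 0 1 0 0 0; 0 0 1 0 0 0; 0 0 0 0 0 0",
  fingers=5,
)

```text
t: 4.43
tcp_pos: [0.5234, 0.2029, 0.0355]
orientation: [0.052, 0.999, -0.001, -0.001]
contact_force: [-1.2, 0.6, -0.0]
width: 0.0499
grip_force: 0.0
```

```bash
python3 - <<'E'
from h import *
st()
p=cams.snapshot("side");X=pts(p);f=p["frame"]
a=f[130:205,260:350]
cv2.imwrite("pics/a2.png",cv2.cvtColor(cv2.resize(a,(720,600),interpolation=cv2.INTER_CUBIC),cv2.COLOR_RGB2BGR))
for v in range(152,190,3):
    print(v,[(u,*(np.round(X[v,u]*1000).astype(int).tolist())) for u in range(264,312,4) if X[v,u,0]<.54])
E
```

```text
{'t': 4.4333, 'tcp_pos': [0.5234, 0.2029, 0.0355], 'orientation': [0.0523, 0.9986, -0.0008, -0.0015], 'joint_positions': [-0.558, 0.5111, 0.1341, 1.9138, -0.0985, 0.7263, 1.0993], 'width': 0.0499, 'grip_force': 0.0, 'contact_force': [-1.1647, 0.6388, -0.0297]}
152 [(272, 515, 233, 104), (276, 522, 227, 104), (280, 485, 171, 147), (284, 483, 157, 154), (288, 491, 153, 152), (292, 482, 132, 166), (296, 483, 121, 171), (300, 489, 116, 170), (304, 497, 113, 167), (308, 511, 116, 159)]
155 [(272, 514, 232, 97), (276, 521, 228, 95), (280, 485, 172, 140), (284, 484, 159, 146), (288, 488, 151, 147), (292, 491, 142, 150), (296, 480, 119, 166), (300, 489, 117, 162), (304, 501, 117, 156), (308, 516, 121, 147)]
158 [(272, 515, 235, 87), (276, 520, 227, 88), (280, 531, 226, 83), (284, 483, 158, 140), (288, 490, 154, 138), (292, 486, 138, 147), (296, 481, 120, 158), (300, 495, 123, 149), (304, 506, 123, 144), (308, 515, 120, 140)]
161 [(272, 515, 236, 79), (276, 521, 230, 78), (280, 531, 228, 74), (288, 508, 175, 111), (292, 509, 163, 116), (296, 484, 124, 147), (300, 494, 123, 143), (304, 505, 12
[... 884 characters left out ...]
]
182 [(264, 516, 276, -2), (268, 521, 267, -1), (272, 529, 262, -2), (276, 534, 253, -1), (280, 539, 244, 1), (292, 510, 169, 56), (296, 537, 185, 32), (300, 536, 170, 40), (304, 535, 156, 48), (308, 532, 141, 57)]
185 [(264, 506, 265, 0), (268, 513, 259, -1), (272, 519, 251, -1), (276, 524, 242, 1), (280, 532, 237, -1), (284, 538, 229, -1), (292, 538, 201, 14), (296, 537, 185, 23), (300, 536, 171, 32), (304, 534, 156, 40), (308, 533, 142, 48)]
188 [(264, 497, 256, 1), (268, 504, 249, 0), (272, 510, 242, 0), (276, 517, 235, 0), (280, 525, 229, -2), (284, 531, 222, -2), (288, 536, 213, 0), (292, 539, 202, 4), (296, 539, 189, 11), (300, 536, 171, 22), (304, 535, 157, 30), (308, 533, 142, 40)]
```

View pics/a2.png

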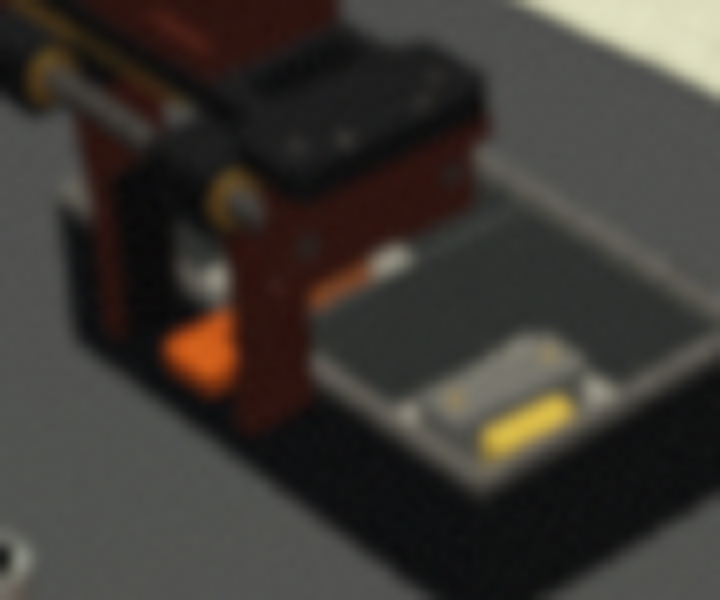

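The fingers straddle the tab at about (200,350) in the crop, but their tips are at z≈0.053 when the report implies 0.017. The reported TCP z is therefore about 36 mm too low. I'll go lower and then grip.

Request:
jog_arm(
  motion="-0.2 -0.1 0.8 0 0 0; 0 0 0.8 0 0 0; 0 0 0 0 0 0",
)

```text
t: 4.73
tcp_pos: [0.526, 0.2017, 0.0202]
orientation: [0.052, 0.999, -0.001, -0.001]
contact_force: [0.1, -0.7, -1.2]
width: 0.0498
grip_force: 0.0
```

Request:
jog_arm(
  motion="0 0 0 0 0 0; 0 0 0 0 0 0; 0 0 0 0 0 0; 0 0 0 0 0 0; 0 0 0 0 0 0; 0 0 0 0 0 0; 0 0 0 0 0 0",
  fingers=1,
  force=12,
)

```text
t: 5.32
tcp_pos: [0.5269, 0.202, 0.0222]
orientation: [0.052, 0.999, -0.0, 0.0]
contact_force: [-0.2, -1.0, 2.2]
width: 0.0199
grip_force: 12.0
```

Request:
jog_arm(
  motion="-0.15 0 -1.6 0 0 0; -0.35 0 -1.6 0 0 0; -0.55 0 -1.5 0 0 0; -0.75 0 -1.4 0 0 0; -0.9 0 -1.3 0 0 0; 0 0 0 0 0 0",
)

```text
t: 5.82
tcp_pos: [0.5535, 0.1993, 0.0978]
orientation: [0.053, 0.999, 0.0, -0.001]
contact_force: [-7.5, -2.3, 7.0]
width: 0.0194
grip_force: 15.7
```

Request:
jog_arm(
  motion="-1.1 0 -1.2 0 0 0; -1.2 0 -1.05 0 0 0; -1.35 0 -0.9 0 0 0; -1.45 0 -0.7 0 0 0; -1.55 0 -0.5 0 0 0; 0 0 0 0 0 0",
)

```text
t: 6.32
tcp_pos: [0.6207, 0.1924, 0.1384]
orientation: [0.053, 0.999, -0.0, -0.0]
contact_force: [0.2, -0.7, -0.6]
width: 0.0192
grip_force: 14.6
```

Request:
jog_arm(
  motion="-1.6 0 -0.3 0 0 0; -1.6 0 -0.1 0 0 0; -1.6 0 0.1 0 0 0; -1.6 0 0.3 0 0 0; 0 0 0 0 0 0",
)

```text
t: 6.73
tcp_pos: [0.6795, 0.1871, 0.1388]
orientation: [0.052, 0.999, 0.0, -0.005]
contact_force: [-15.3, 0.0, 7.6]
width: 0.01
grip_force: 8.7
```

```bash
python3 - <<'E'
from h import *
st()
p=cams.snapshot("side");X=pts(p);f=p["frame"]
cv2.imwrite("pics/a3.png",cv2.cvtColor(cv2.resize(f[40:240,220:420],(600,600),interpolation=cv2.INTER_CUBIC),cv2.COLOR_RGB2BGR))
E
```

```text
{'t': 6.7333, 'tcp_pos': [0.6795, 0.1871, 0.1388], 'orientation': [0.0521, 0.9986, 0.0002, -0.0049], 'joint_positions': [-0.4427, 0.6099, 0.1696, 1.4494, -0.1128, 1.1008, 1.2155], 'width': 0.01, 'grip_force': 8.6784, 'contact_force': [-15.2521, 0.0031, 7.6145]}
```

View pics/a3.png

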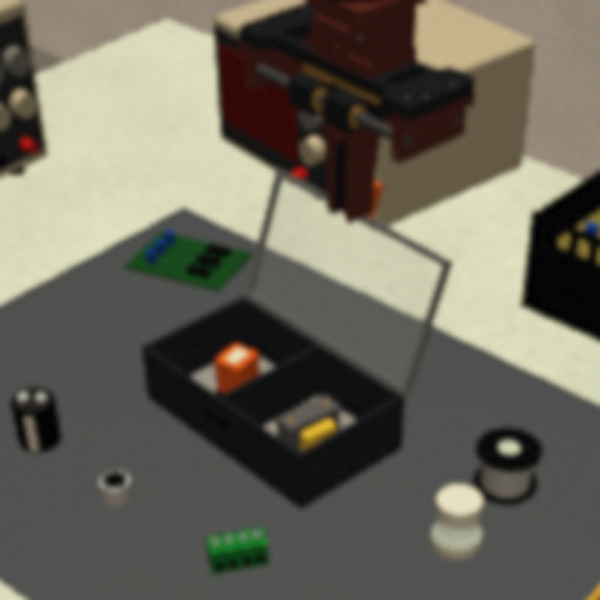

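The side picture shows the lid standing about upright, with the tab just behind the fingers at (375,190). The relay is at (238,365) and the transformer at (310,420). I'll back away and measure the relay and the lid.

Request:
jog_arm(
  motion="3 0 0 0 0 0; 3 0 0 0 0 0; 4 0 -1 0 0 0; 4 0 -1 0 0 0; 4 0 -1 0 0 0; 3 2 0 0 0 0; 3 4 0 0 0 0; 0 4 0 0 0 0; 0 4 0 0 0 0; 0 0 0 0 0 0",
  fingers=6,
)

```text
t: 7.62
tcp_pos: [0.4614, 0.3521, 0.1697]
orientation: [0.048, 0.999, 0.003, 0.0]
contact_force: [0.6, 0.6, 0.5]
width: 0.0596
grip_force: 0.0
```

```bash
python3 - <<'E'
from h import *
st()
p=cams.snapshot("top");X=pts(p);f=p["frame"];save(p,"top2.png")
q=cams.snapshot("side");Y=pts(q)
for nm,P,W in(("top",p,X),("side",q,Y)):
  hsv=cv2.cvtColor(P["frame"],cv2.COLOR_RGB2HSV)
  for t in["relay","transformer"]:
    for d in cams.regions_of(P,t)[:2]:
        Q=W[d["mask"]];zt=np.percentile(Q[:,2],95);T=Q[Q[:,2]>zt-.006]
        print(nm,t,round(d["conf"],2),len(Q),round(zt,3),np.round(np.array(d["location"])*[640,480]),rect(T))
  m=(W[...,2]>.08)&(abs(W[...,0]-.66)<.06)&(abs(W[...,1]-.19)<.11)
  Q=W[m];print("lid pts",len(Q));
  if len(Q)>20:
    u=(Q[:,:2]-[.5984,.195])@[np.cos(-.105),np.sin(-.105)]
    print(np.percentile(np.arctan2(Q[:,2]-.054,-(u-.054)),[10,50,90]),Q[:,2].max())
E
```

```text
{'t': 7.6167, 'tcp_pos': [0.4614, 0.3521, 0.1697], 'orientation': [0.048, 0.9988, 0.0029, 0.0005], 'joint_positions': [-0.8031, 0.365, 0.0909, 1.7602, -0.0423, 1.0136, 0.7789], 'width': 0.0596, 'grip_force': 0.0, 'contact_force': [0.5839, 0.5654, 0.5007]}
top relay 0.78 343 0.043 [174. 136.] (array([424.5, 137.5]), array([447.3,  30.8]), 30.5)
top transformer 0.73 526 0.047 [228. 141.] (array([419.6,  90.7]), array([392.2,  36.6]), 18.6)
lid pts 4363
[1.85626414 1.90614548 1.93258646] 0.17979503928092022
side relay 0.49 159 0.04 [299. 162.] (array([599.5, 239.3]), array([27.2, 27. ]), 7.0)
side transformer 0.5 216 0.044 [323. 183.] (array([ 272.4, -129. ]), array([856. ,  41.4]), 41.4)
lid pts 2220
[1.83212667 1.89534064 1.92759337] 0.17593937880879928
```

View pics/top2.png

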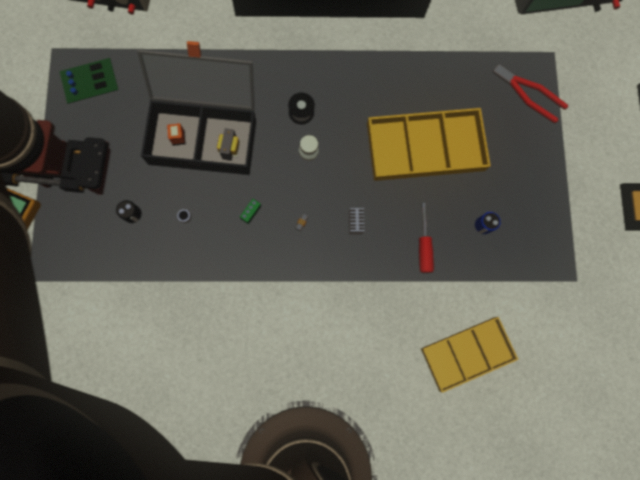

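The lid is at about 1.9 rad. In the top picture the relay is at (175,132), the transformer is at (228,142), and nothing else has moved. I'll refine the relay pose and check the finger offset.

```bash
python3 - <<'E'
from h import *
s=st()
for nm in("top","side"):
  P=cams.snapshot(nm);W=pts(P);ok=P["range_z"]>0
  for t,c in(("relay",(.6,.24)),("transformer",(.59,.145)),("terminal_block",(.457,.101)),("heatsink",(.437,-.092)),("capacitor",(.434,-.333))):
    near=ok&(np.hypot(W[...,0]-c[0],W[...,1]-c[1])<.035)&(W[...,2]>.015)
    zt=np.percentile(W[near][:,2],90);T=W[near&(abs(W[...,2]-zt)<.005)];print(nm,t,round(zt,4),len(T),rect(T))
  m=ok&(np.hypot(W[...,0]-s["tcp_pos"][0],W[...,1]-s["tcp_pos"][1])<.07)&(W[...,2]>.1)
  T=W[m];print("grip",len(T),T.min(0),np.sort(T[:,2])[:40:4])
  L=T[T[:,2]<T[:,2].min()+.03];print(L.min(0),L.max(0))
E
```

```text
{'t': 7.9167, 'tcp_pos': [0.464, 0.3414, 0.1695], 'orientation': [0.0534, 0.9986, -0.0002, 0.0002], 'joint_positions': [-0.7951, 0.3608, 0.0987, 1.7674, -0.0403, 1.0154, 0.7826], 'width': 0.0597, 'grip_force': 0.0, 'contact_force': [1.0129, 0.1759, 0.5179]}
top relay 0.0431 199 (array([603.2, 243.3]), array([28.6, 25.7]), 6.8)
top transformer 0.0467 260 (array([582.3, 143.6]), array([22.8, 49. ]), 79.2)
top terminal_block 0.0255 210 (array([458.6, 103. ]), array([18.3, 41.6]), 54.9)
top heatsink 0.0376 193 (array([438.4, -91.1]), array([42.8, 25.4]), 2.1)
top capacitor 0.0433 268 (array([ 434.7, -330.6]), array([33.5, 32.7]), 2.9)
grip 6220 [0.42328591 0.27149789 0.18647333] [0.18647333 0.18986892 0.19205369 0.19290367 0.19446027 0.19562379
 0.19844968 0.2013371  0.20213967 0.20372151]
[0.44921058 0.31006896 0.18647333] [0.47171931 0.38382192 0.21596487]
side relay 0.0394 86 (array([600.4, 239.4]), array([29.1, 26.6]), 7.4)
side transformer 0.0431 126 (array([580.9, 142.7]), array([23. , 50.7]), 76.0)
side terminal_block 0.0216 131 (array([455.8,  98.1]), array([20.2, 42.3]), 56.7)
side heatsink 0.0353 198 (array([435.4, -94.2]), array([44.9, 26.7]), 0.6)
side capacitor 0.0411 311 (array([ 432.9, -335.3]), array([33.6, 33.7]), 11.4)
grip 3904 [0.42077392 0.27238843 0.18387792] [0.18387792 0.18497551 0.1863627  0.18654189 0.18703287 0.1873293
 0.18780969 0.18809595 0.18835613 0.18879642]
[0.44533498 0.29859833 0.18387792] [0.47848002 0.38047388 0.21383832]
```

```bash
cat >> h.py <<'E'
OFF=.036   # true z = reported z + OFF
def go(*w): plan([(x,y,z-OFF,a,n) for x,y,z,a,n in w])
E
python3 - <<'E'
from h import *
go((.602,.2415,.12,97,None),(.602,.2415,.028,97,4))
E
```

```text
5 | -2.96 -1.70 1.71 0 0 -0.046; -2.88 -1.83 1.71 0 0 -0.046; -2.79 -1.96 1.71 0 0 -0.046; -2.70 -2.09 1.71 0 0 -0.046; -2.60 -2.21 1.71 0 0 -0.046
4 | 0.00 0.00 2.30 0 0 0.000; 0.00 0.00 2.30 0 0 0.000; 0.00 0.00 2.30 0 0 0.000; 0.00 0.00 2.30 0 0 0.000
```

Request:
jog_arm(
  motion="-2.95 -1.7 1.7 0 0 -0.046; -2.9 -1.85 1.7 0 0 -0.046; -2.8 -1.95 1.7 0 0 -0.046; -2.7 -2.1 1.7 0 0 -0.046; -2.6 -2.2 1.7 0 0 -0.046; 0 0 0 0 0 0; 0 0 0 0 0 0; 0 0 0 0 0 0",
  fingers=4.6,
)

```text
t: 8.68
tcp_pos: [0.6018, 0.2428, 0.0844]
orientation: [-0.062, 0.998, 0.0, -0.0]
contact_force: [-0.2, -0.2, 0.3]
width: 0.0457
grip_force: 0.0
```

```bash
python3 - <<'E'
from h import *
st();go((.602,.2415,.028,97,4))
E
```

```text
{'t': 8.6833, 'tcp_pos': [0.6018, 0.2428, 0.0844], 'orientation': [-0.0618, 0.9981, 0.0002, -0.0003], 'joint_positions': [-0.512, 0.5678, 0.0781, 1.6568, -0.0535, 0.9196, 1.2808], 'width': 0.0457, 'grip_force': 0.0, 'contact_force': [-0.1556, -0.1724, 0.3281]}
4 | -0.00 -0.03 2.31 0 0 0.000; -0.00 -0.03 2.31 0 0 0.000; -0.00 -0.03 2.31 0 0 0.000; -0.00 -0.03 2.31 0 0 0.000
```

Request:
jog_arm(
  motion="0 -0.1 2.3 0 0 0; 0 0 2.3 0 0 0; 0 0 2.3 0 0 0; 0 0 2 0 0 0; 0 0 0.3 0 0 0; 0 0 0 0 0 0",
)

```text
t: 9.18
tcp_pos: [0.6008, 0.2432, -0.0078]
orientation: [-0.063, 0.998, 0.0, -0.001]
contact_force: [0.1, 0.2, 1.5]
width: 0.0464
grip_force: 0.0
```

Request:
jog_arm(
  motion="0 0 0 0 0 0; 0 0 0 0 0 0; 0 0 0 0 0 0; 0 0 0 0 0 0; 0 0 0 0 0 0; 0 0 0 0 0 0; 0 0 0 0 0 0",
  fingers=2,
  force=10,
)

```text
t: 9.77
tcp_pos: [0.6031, 0.2425, -0.0061]
orientation: [-0.062, 0.998, 0.001, 0.001]
contact_force: [-0.7, -0.3, 6.5]
width: 0.0248
grip_force: 10.0
```

Request:
jog_arm(
  motion="0 0 -2 0 0 0; 0 0 -3 0 0 0; 0 0 -4 0 0 0; 0 0 -4 0 0 0; 0 0 0 0 0 0",
)

```text
t: 10.18
tcp_pos: [0.6067, 0.2436, 0.1313]
orientation: [-0.062, 0.998, 0.002, 0.006]
contact_force: [1.2, -0.3, 0.9]
width: 0.0249
grip_force: 10.0
```

```bash
python3 - <<'E'
from h import *
st();go((.5806,-.1605,.13,95.5,None),(.5806,-.1605,.032,95.5,4))
E
```

```text
{'t': 10.1833, 'tcp_pos': [0.6067, 0.2436, 0.1313], 'orientation': [-0.0623, 0.998, 0.0024, 0.0058], 'joint_positions': [-0.5151, 0.5172, 0.0848, 1.6186, -0.0501, 0.9953, 1.2808], 'width': 0.0249, 'grip_force': 9.9997, 'contact_force': [1.1831, -0.2832, 0.8802]}
11 | 0.69 -3.62 0.34 0 0 0.003; 0.68 -3.62 0.34 0 0 0.003; 0.67 -3.62 0.34 0 0 0.003; 0.66 -3.62 0.34 0 0 0.003; 0.65 -3.62 0.34 0 0 0.003; 0.64 -3.62 0.34 0 0 0.003; 0.64 -3.63 0.34 0 0 0.003; 0.63 -3.63 0.34 0 0 0.003; 0.62 -3.63 0.34 0 0 0.003; 0.61 -3.63 0.34 0 0 0.003; 0.60 -3.63 0.34 0 0 0.003
4 | 0.00 0.00 2.45 0 0 0.000; 0.00 0.00 2.45 0 0 0.000; 0.00 0.00 2.45 0 0 0.000; 0.00 0.00 2.45 0 0 0.000
```

Request:
jog_arm(
  motion="0.4 -2 0 0 0 0.003; 0.6 -3.5 0 0 0 0.003; 0.7 -4 0.4 0 0 0.003; 0.7 -4 0.4 0 0 0.003; 0.7 -4 0.4 0 0 0.003; 0.7 -4 0.4 0 0 0.003; 0.7 -4 0.4 0 0 0.003; 0.7 -4 0.4 0 0 0.003; 0.7 -4 0.4 0 0 0.003; 0.6 -3.5 0.4 0 0 0",
)

```text
t: 11.02
tcp_pos: [0.5781, -0.136, 0.0906]
orientation: [-0.048, 0.999, -0.0, 0.0]
contact_force: [0.5, 0.7, -1.0]
width: 0.0248
grip_force: 10.0
```

Request:
jog_arm(
  motion="0.5 -2 0.4 0 0 0; 0 -0.8 0 0 0 0; 0 0 0 0 0 0; 0 0 0 0 0 0; 0 0 0 0 0 0",
)

```text
t: 11.43
tcp_pos: [0.5772, -0.1588, 0.0866]
orientation: [-0.05, 0.999, 0.001, 0.0]
contact_force: [-0.5, 1.1, -1.5]
width: 0.0246
grip_force: 10.0
```

```bash
python3 - <<'E'
from h import *
st();go((.5806,-.1605,.032,95.5,4))
P=cams.snapshot("side");Y=pts(P);m=(P["range_z"]>0)&(abs(Y[...,0]-.59)<.1)&(abs(Y[...,1]+.23)<.14)&(Y[...,2]>.02)&(Y[...,2]<.04);print(rect(Y[m]))
print(*[(round(d["conf"],2),np.round(np.array(d["location"])*[640,480])) for d in cams.spot_in(P,"relay")[:3]])
P=cams.snapshot("top");X=pts(P);m=(P["range_z"]>0)&(abs(X[...,0]-.59)<.1)&(abs(X[...,1]+.23)<.14)&(X[...,2]>.02)&(X[...,2]<.04);print(rect(X[m]))
E
```

```text
{'t': 11.4333, 'tcp_pos': [0.5772, -0.1588, 0.0866], 'orientation': [-0.0504, 0.9987, 0.0006, 0.0003], 'joint_positions': [0.0783, 0.4915, 0.1488, 1.7912, -0.0938, 0.8654, 1.9423], 'width': 0.0246, 'grip_force': 9.9999, 'contact_force': [-0.493, 1.0781, -1.5489]}
4 | -0.08 -0.05 2.27 0 0 0.001; -0.08 -0.05 2.27 0 0 0.001; -0.08 -0.05 2.27 0 0 0.001; -0.08 -0.05 2.27 0 0 0.001
(array([ 585.9, -232. ]), array([120.2, 214.7]), 5.5)
(0.78, array([438., 214.])) (0.31, array([323., 183.]))
(array([ 600.5, -121.9]), array([20.6,  4.3]), 5.1)
```

Request:
jog_arm(
  motion="-0.1 0 2.5 0 0 0; -0.1 0 2.5 0 0 0; -0.1 0 2 0 0 0; 0 -0.1 1.2 0 0 0; 0 0 0.5 0 0 0; 0 0 0 0 0 0; 0 0 0 0 0 0",
)

```text
t: 12.17
tcp_pos: [0.58, -0.1619, 0.0]
orientation: [-0.049, 0.999, -0.0, 0.0]
contact_force: [0.8, -0.5, -0.6]
width: 0.0252
grip_force: 10.0
```

Request:
jog_arm(
  motion="0 0 0.2 0 0 0; 0 0 0.2 0 0 0; 0 0 0.1 0 0 0; 0 0 0 0 0 0; 0 0 0 0 0 0",
)

```text
t: 12.58
tcp_pos: [0.5796, -0.162, -0.0053]
orientation: [-0.049, 0.999, -0.0, 0.0]
contact_force: [-0.0, 0.1, -0.7]
width: 0.0247
grip_force: 10.0
```

Request:
jog_arm(
  motion="0 0 0.1 0 0 0; 0 0 0.1 0 0 0; 0 0 0 0 0 0; 0 0 0 0 0 0",
)

```text
t: 12.92
tcp_pos: [0.58, -0.1621, -0.0065]
orientation: [-0.049, 0.999, -0.0, 0.001]
contact_force: [-2.0, 0.7, 8.1]
width: 0.0251
grip_force: 10.0
```

Contact on the tray floor, so I'll release a little, rise, and head for the heatsink.

Request:
jog_arm(
  motion="0 0 0 0 0 0; 0 0 0 0 0 0; 0 0 0 0 0 0; 0 0 -1 0 0 0; 0 0 -2 0 0 0; 0 0 -3.5 0 0 0; 0 0 -3.5 0 0 0; 0 0 -2 0 0 0; 0 0 0 0 0 0; 0 0 0 0 0 0",
  fingers=3.3,
)

```text
t: 13.75
tcp_pos: [0.5804, -0.1622, 0.1143]
orientation: [-0.049, 0.999, -0.0, 0.002]
contact_force: [-0.4, -0.2, -0.7]
width: 0.0332
grip_force: 0.0
```

```bash
python3 - <<'E'
from h import *
st();go((.437,-.0925,.11,91,None),(.437,-.0925,.024,91,4))
P=cams.snapshot("side");save(P,"s3.png");Y=pts(P)
m=(P["range_z"]>0)&(abs(Y[...,0]-.58)<.04)&(abs(Y[...,1]+.16)<.03)&(Y[...,2]>.033)&(Y[...,2]<.05);print(m.sum(),rect(Y[m]),np.median(Y[m][:,2]))
E
```

```text
{'t': 13.75, 'tcp_pos': [0.5804, -0.1622, 0.1143], 'orientation': [-0.0491, 0.9988, -0.0003, 0.0016], 'joint_positions': [0.0754, 0.4627, 0.1577, 1.7618, -0.0885, 0.9207, 1.9392], 'width': 0.0332, 'grip_force': 0.0, 'contact_force': [-0.3659, -0.1763, -0.6789]}
5 | 2.72 1.67 0.81 0 0 0.016; 2.74 1.62 0.81 0 0 0.016; 2.77 1.58 0.81 0 0 0.016; 2.80 1.53 0.81 0 0 0.016; 2.82 1.49 0.81 0 0 0.016
4 | 0.00 0.00 2.15 0 0 0.000; 0.00 0.00 2.15 0 0 0.000; 0.00 0.00 2.15 0 0 0.000; 0.00 0.00 2.15 0 0 0.000
146 (array([ 576.8, -163.3]), array([29.3, 25.8]), 7.1) 0.03829459582655942
```

Request:
jog_arm(
  motion="2.7 1.7 0.8 0 0 0.016; 2.75 1.6 0.8 0 0 0.016; 2.75 1.6 0.8 0 0 0.016; 2.8 1.55 0.8 0 0 0.016; 2.8 1.5 0.8 0 0 0.016; 0 0 0 0 0 0; 0 0 0 0 0 0; 0 0 0 0 0 0",
  fingers=5,
)

```text
t: 14.47
tcp_pos: [0.437, -0.0919, 0.0721]
orientation: [-0.009, 1.0, -0.0, -0.0]
contact_force: [-0.4, 0.2, -0.4]
width: 0.0499
grip_force: 0.0
```

```bash
python3 - <<'E'
from h import *
st();go((.437,-.0925,.025,91,4))
E
```

```text
{'t': 14.4667, 'tcp_pos': [0.437, -0.0919, 0.0721], 'orientation': [-0.0094, 1.0, -0.0001, -0.0001], 'joint_positions': [-0.0322, 0.2913, 0.1542, 2.1613, -0.0688, 0.6936, 1.7581], 'width': 0.0499, 'grip_force': 0.0, 'contact_force': [-0.4355, 0.1905, -0.4124]}
4 | -0.00 -0.02 2.08 0 0 0.000; -0.00 -0.02 2.08 0 0 0.000; -0.00 -0.02 2.08 0 0 0.000; -0.00 -0.02 2.08 0 0 0.000
```

Request:
jog_arm(
  motion="0 -0.1 2.3 0 0 0; 0 0 2.3 0 0 0; 0 0 2.2 0 0 0; 0 0 1.2 0 0 0; 0 0 0.3 0 0 0; 0 0 0 0 0 0; 0 0 0 0 0 0",
)

```text
t: 15.05
tcp_pos: [0.4374, -0.0932, -0.0103]
orientation: [-0.009, 1.0, -0.0, 0.0]
contact_force: [0.1, 0.1, 0.1]
width: 0.0501
grip_force: 0.0
```

Request:
jog_arm(
  motion="0 0 0 0 0 0; 0 0 0 0 0 0; 0 0 0 0 0 0; 0 0 0 0 0 0; 0 0 0 0 0 0; 0 0 0 0 0 0; 0 0 0 0 0 0; 0 0 0 0 0 0",
  fingers=2,
  force=12,
)

```text
t: 15.72
tcp_pos: [0.437, -0.0928, -0.0101]
orientation: [-0.009, 1.0, -0.0, 0.0]
contact_force: [-1.3, 1.6, 7.2]
width: 0.0251
grip_force: 11.9
```

Request:
jog_arm(
  motion="0 0 -1 0 0 0; 0 0 -2.5 0 0 0; 0 0 -3.5 0 0 0; 0 0 -3.5 0 0 0; 0 0 -1.5 0 0 0; 0 0 0 0 0 0; 0 0 0 0 0 0",
)

```text
t: 16.3
tcp_pos: [0.4371, -0.0927, 0.1105]
orientation: [-0.009, 1.0, 0.0, 0.001]
contact_force: [-0.8, -0.2, -1.7]
width: 0.0251
grip_force: 11.9
```

```bash
python3 - <<'E'
from h import *
st();go((.587,-.2305,.125,95.5,None),(.587,-.2305,.035,95.5,4))
E
```

```text
{'t': 16.3, 'tcp_pos': [0.4371, -0.0927, 0.1105], 'orientation': [-0.0091, 1.0, 0.0, 0.0013], 'joint_positions': [-0.0461, 0.226, 0.1693, 2.1292, -0.0538, 0.7877, 1.746], 'width': 0.0251, 'grip_force': 11.9458, 'contact_force': [-0.8269, -0.1789, -1.6615]}
6 | -2.46 -2.34 0.36 0 0 -0.013; -2.43 -2.37 0.36 0 0 -0.013; -2.40 -2.40 0.36 0 0 -0.013; -2.36 -2.43 0.36 0 0 -0.013; -2.33 -2.47 0.36 0 0 -0.013; -2.30 -2.50 0.36 0 0 -0.013
4 | 0.00 0.00 2.25 0 0 0.000; 0.00 0.00 2.25 0 0 0.000; 0.00 0.00 2.25 0 0 0.000; 0.00 0.00 2.25 0 0 0.000
```

Request:
jog_arm(
  motion="-1.5 -1.4 0 0 0 -0.01; -2.5 -2.4 0.2 0 0 -0.015; -2.5 -2.4 0.4 0 0 -0.015; -2.5 -2.4 0.4 0 0 -0.015; -2.4 -2.5 0.4 0 0 -0.015; -1.8 -2 0.4 0 0 -0.01; -1.1 -1.3 0.4 0 0 0; 0 0 0 0 0 0; 0 0 0 0 0 0; 0 0 0 0 0 0",
)

```text
t: 17.13
tcp_pos: [0.586, -0.2274, 0.0861]
orientation: [-0.049, 0.999, 0.001, -0.001]
contact_force: [-0.6, 0.7, -0.5]
width: 0.0247
grip_force: 11.9
```

```bash
python3 - <<'E'
from h import *
st();go((.587,-.2305,.035,95.5,4))
E
```

```text
{'t': 17.1333, 'tcp_pos': [0.586, -0.2274, 0.0861], 'orientation': [-0.0492, 0.9988, 0.0007, -0.0014], 'joint_positions': [0.1636, 0.5402, 0.1823, 1.7127, -0.1195, 0.9026, 2.0642], 'width': 0.0247, 'grip_force': 11.9458, 'contact_force': [-0.5777, 0.7082, -0.4641]}
4 | -0.02 -0.08 2.18 0 0 0.001; -0.02 -0.08 2.18 0 0 0.001; -0.02 -0.08 2.18 0 0 0.001; -0.02 -0.08 2.18 0 0 0.001
```

Request:
jog_arm(
  motion="0 -0.2 2.5 0 0 0; 0 -0.1 2.5 0 0 0; 0 0 2 0 0 0; 0 0 1.2 0 0 0; 0 0 0.5 0 0 0; 0 0 0 0 0 0; 0 0 0 0 0 0",
)

```text
t: 17.72
tcp_pos: [0.5882, -0.2313, 0.0013]
orientation: [-0.049, 0.999, -0.0, 0.0]
contact_force: [0.5, -0.2, -0.2]
width: 0.0248
grip_force: 11.9
```

Request:
jog_arm(
  motion="0 0 0.2 0 0 0; 0 0 0.2 0 0 0; 0 0 0.1 0 0 0; 0 0 0 0 0 0; 0 0 0 0 0 0",
)

```text
t: 18.13
tcp_pos: [0.5879, -0.2316, -0.0043]
orientation: [-0.049, 0.999, -0.0, 0.0]
contact_force: [0.1, 0.5, -0.4]
width: 0.025
grip_force: 11.9
```

Request:
jog_arm(
  motion="0 0 0.1 0 0 0; 0 0 0.1 0 0 0; 0 0 0 0 0 0; 0 0 0 0 0 0",
)

```text
t: 18.47
tcp_pos: [0.588, -0.2316, -0.006]
orientation: [-0.049, 0.999, -0.0, 0.0]
contact_force: [-1.9, 1.7, 4.3]
width: 0.0247
grip_force: 12.0
```

Request:
jog_arm(
  motion="0 0 0 0 0 0; 0 0 0 0 0 0; 0 0 0 0 0 0; 0 0 -1 0 0 0; 0 0 -2 0 0 0; 0 0 -3.5 0 0 0; 0 0 -3.5 0 0 0; 0 0 -2 0 0 0; 0 0 0 0 0 0; 0 0 0 0 0 0",
  fingers=3.3,
)

```text
t: 19.3
tcp_pos: [0.5887, -0.2318, 0.1154]
orientation: [-0.049, 0.999, -0.0, 0.002]
contact_force: [-0.3, 0.6, -0.8]
width: 0.0327
grip_force: 0.0
```

```bash
python3 - <<'E'
from h import *
st();go((.457,.1005,.11,55.8,None))
P=cams.snapshot("side");Y=pts(P)
m=(P["range_z"]>0)&(abs(Y[...,0]-.588)<.04)&(abs(Y[...,1]+.23)<.03)&(Y[...,2]>.033)&(Y[...,2]<.05);print(m.sum(),rect(Y[m]),np.median(Y[m][:,2]))
E
```

```text
{'t': 19.3, 'tcp_pos': [0.5887, -0.2318, 0.1154], 'orientation': [-0.0491, 0.9988, -0.0005, 0.0015], 'joint_positions': [0.1629, 0.5096, 0.1906, 1.6852, -0.1138, 0.9545, 2.0645], 'width': 0.0327, 'grip_force': 0.0, 'contact_force': [-0.2527, 0.6485, -0.8352]}
9 | 1.09 3.82 0.46 0 0 0.077; 1.39 3.72 0.46 0 0 0.077; 1.67 3.60 0.46 0 0 0.077; 1.94 3.47 0.46 0 0 0.077; 2.20 3.30 0.46 0 0 0.077; 2.45 3.13 0.46 0 0 0.077; 2.69 2.93 0.46 0 0 0.077; 2.90 2.71 0.46 0 0 0.077; 3.10 2.48 0.46 0 0 0.077
237 (array([ 587., -233.]), array([46.9, 25.5]), 5.6) 0.03722582658202633
```

Request:
jog_arm(
  motion="1.1 3.8 0 0 0 0.077; 1.4 3.7 0.4 0 0 0.077; 1.65 3.6 0.5 0 0 0.077; 1.95 3.45 0.5 0 0 0.077; 2.2 3.3 0.5 0 0 0.077; 2.45 3.15 0.5 0 0 0.077; 2.7 2.95 0.5 0 0 0.077; 2.9 2.7 0.5 0 0 0.077; 3.1 2.5 0.5 0 0 0.077; 0 0 0 0 0 0",
  fingers=4.5,
)

```text
t: 20.18
tcp_pos: [0.4511, 0.108, 0.0723]
orientation: [0.291, 0.957, -0.0, -0.003]
contact_force: [0.4, -0.1, -0.2]
width: 0.0449
grip_force: 0.0
```

Request:
jog_arm(
  motion="0 0 0 0 0 0; 0 0 0 0 0 0",
)

```text
t: 20.35
tcp_pos: [0.4554, 0.1, 0.0737]
orientation: [0.292, 0.956, -0.001, -0.001]
contact_force: [0.3, -0.1, 0.5]
width: 0.0451
grip_force: 0.0
```

```bash
python3 - <<'E'
from h import *
st();go((.457,.1005,.023,55.8,4))
E
```

```text
{'t': 20.35, 'tcp_pos': [0.4554, 0.1, 0.0737], 'orientation': [0.2922, 0.9564, -0.0008, -0.0005], 'joint_positions': [-0.5392, 0.3221, 0.2627, 2.1205, -0.1246, 0.7149, 0.7829], 'width': 0.0451, 'grip_force': 0.0, 'contact_force': [0.3172, -0.1378, 0.4701]}
4 | -0.03 0.03 2.17 0 0 0.001; -0.03 0.03 2.17 0 0 0.001; -0.03 0.03 2.17 0 0 0.001; -0.03 0.03 2.17 0 0 0.001
```

Request:
jog_arm(
  motion="-0.1 0.1 2.3 0 0 0; 0 0 2.3 0 0 0; 0 0 2.2 0 0 0; 0 0 1.4 0 0 0; 0 0 0.4 0 0 0; 0 0 0 0 0 0; 0 0 0 0 0 0",
)

```text
t: 20.93
tcp_pos: [0.4578, 0.0995, -0.0113]
orientation: [0.294, 0.956, -0.0, 0.0]
contact_force: [0.7, -0.2, 1.1]
width: 0.045
grip_force: 0.0
```

Request:
jog_arm(
  motion="0 0 0 0 0 0; 0 0 0 0 0 0; 0 0 0 0 0 0; 0 0 0 0 0 0; 0 0 0 0 0 0; 0 0 0 0 0 0; 0 0 0 0 0 0; 0 0 0 0 0 0",
  fingers=1.3,
  force=10,
)

```text
t: 21.6
tcp_pos: [0.4576, 0.1011, -0.0111]
orientation: [0.293, 0.956, 0.0, 0.0]
contact_force: [-1.0, -0.6, 6.7]
width: 0.018
grip_force: 10.0
```

Request:
jog_arm(
  motion="0 0 -1 0 0 0; 0 0 -2.5 0 0 0; 0 0 -3.5 0 0 0; 0 0 -3.5 0 0 0; 0 0 -1.5 0 0 0; 0 0 0 0 0 0",
)

```text
t: 22.1
tcp_pos: [0.4595, 0.1015, 0.1125]
orientation: [0.293, 0.956, 0.002, 0.003]
contact_force: [-0.7, 0.7, -1.0]
width: 0.0178
grip_force: 10.0
```

```bash
python3 - <<'E'
from h import *
st();go((.594,-.3,.125,95.5,None))
E
```

```text
{'t': 22.1, 'tcp_pos': [0.4595, 0.1015, 0.1125], 'orientation': [0.2931, 0.9561, 0.0022, 0.0025], 'joint_positions': [-0.5612, 0.2612, 0.2847, 2.0847, -0.1023, 0.8017, 0.761], 'width': 0.0178, 'grip_force': 10.0, 'contact_force': [-0.6612, 0.6974, -1.0056]}
11 | -3.06 -2.34 0.21 0 0 -0.063; -2.91 -2.52 0.21 0 0 -0.063; -2.74 -2.70 0.21 0 0 -0.063; -2.57 -2.87 0.21 0 0 -0.063; -2.38 -3.02 0.21 0 0 -0.063; -2.19 -3.17 0.21 0 0 -0.063; -1.98 -3.30 0.21 0 0 -0.063; -1.77 -3.42 0.21 0 0 -0.063; -1.55 -3.52 0.21 0 0 -0.063; -1.33 -3.61 0.21 0 0 -0.063; -1.10 -3.69 0.21 0 0 -0.063
```

Request:
jog_arm(
  motion="-3.05 -2.35 0 0 0 -0.063; -2.9 -2.5 0 0 0 -0.063; -2.75 -2.7 0.2 0 0 -0.063; -2.55 -2.85 0.2 0 0 -0.063; -2.4 -3 0.2 0 0 -0.063; -2.2 -3.15 0.2 0 0 -0.063; -2 -3.3 0.2 0 0 -0.063; -1.75 -3.4 0.2 0 0 -0.063; -1.55 -3.5 0.2 0 0 -0.063; -1.3 -3.6 0.2 0 0 -0.063",
)

```text
t: 22.93
tcp_pos: [0.5796, -0.2643, 0.0913]
orientation: [-0.019, 1.0, 0.0, -0.001]
contact_force: [0.4, -0.4, -0.1]
width: 0.0181
grip_force: 10.0
```

Request:
jog_arm(
  motion="-0.7 -2.3 0.2 0 0 -0.063; -0.4 -1.4 0 0 0 0; 0 0 0 0 0 0; 0 0 0 0 0 0; 0 0 0 0 0 0",
)

```text
t: 23.35
tcp_pos: [0.5926, -0.2975, 0.0896]
orientation: [-0.049, 0.999, 0.001, -0.001]
contact_force: [-0.0, 0.5, -0.5]
width: 0.0177
grip_force: 10.0
```

```bash
python3 - <<'E'
from h import *
st();go((.594,-.3,.032,95.5,4))
E
```

```text
{'t': 23.35, 'tcp_pos': [0.5926, -0.2975, 0.0896], 'orientation': [-0.0494, 0.9988, 0.0008, -0.0007], 'joint_positions': [0.2426, 0.5903, 0.2207, 1.6207, -0.1514, 0.9493, 2.1853], 'width': 0.0177, 'grip_force': 10.0001, 'contact_force': [-0.0416, 0.4772, -0.5345]}
4 | -0.03 -0.07 2.34 0 0 0.001; -0.03 -0.07 2.34 0 0 0.001; -0.03 -0.07 2.34 0 0 0.001; -0.03 -0.07 2.34 0 0 0.001
```

Grasped at -0.011, so the floor should be at about -0.007.

Request:
jog_arm(
  motion="0 -0.2 2.5 0 0 0; -0.1 -0.1 2.5 0 0 0; 0 0 2 0 0 0; 0 0 1.2 0 0 0; 0 0 0.7 0 0 0; 0 0 0.3 0 0 0; 0 0 0 0 0 0; 0 0 0 0 0 0",
)

```text
t: 24.02
tcp_pos: [0.5951, -0.3021, -0.0005]
orientation: [-0.049, 0.999, -0.0, 0.001]
contact_force: [-0.9, 0.6, -0.2]
width: 0.0176
grip_force: 10.0
```

Request:
jog_arm(
  motion="0 0 0.2 0 0 0; 0 0 0.1 0 0 0; 0 0 0 0 0 0; 0 0 0 0 0 0",
)

```text
t: 24.35
tcp_pos: [0.5945, -0.3021, -0.0042]
orientation: [-0.049, 0.999, -0.0, 0.0]
contact_force: [0.2, -0.6, -0.7]
width: 0.0181
grip_force: 10.0
```

Request:
jog_arm(
  motion="0 0 0.1 0 0 0; 0 0 0.1 0 0 0; 0 0 0 0 0 0; 0 0 0 0 0 0",
)

```text
t: 24.68
tcp_pos: [0.5943, -0.302, -0.0067]
orientation: [-0.049, 0.999, 0.0, -0.0]
contact_force: [0.2, 0.5, -0.7]
width: 0.0182
grip_force: 10.0
```

Request:
jog_arm(
  motion="0 0 0.1 0 0 0; 0 0 0 0 0 0; 0 0 0 0 0 0",
)

```text
t: 24.93
tcp_pos: [0.5945, -0.3021, -0.007]
orientation: [-0.049, 0.999, 0.0, 0.0]
contact_force: [-1.6, 1.1, 6.2]
width: 0.0183
grip_force: 10.0
```

Request:
jog_arm(
  motion="0 0 0 0 0 0; 0 0 0 0 0 0; 0 0 0 0 0 0; 0 0 -1 0 0 0; 0 0 -2 0 0 0; 0 0 -3.5 0 0 0; 0 0 -3.5 0 0 0; 0 0 -2 0 0 0; 0 0 0 0 0 0; 0 0 0 0 0 0",
  fingers=2.8,
)

```text
t: 25.77
tcp_pos: [0.5953, -0.3024, 0.1145]
orientation: [-0.049, 0.999, -0.001, 0.002]
contact_force: [-0.6, -0.3, -1.4]
width: 0.0275
grip_force: 0.0
```

```bash
python3 - <<'E'
from h import *
st();go((.434,-.333,.12,90,None))
P=cams.snapshot("side");Y=pts(P)
m=(P["range_z"]>0)&(abs(Y[...,0]-.594)<.04)&(abs(Y[...,1]+.302)<.025)&(Y[...,2]>.015)&(Y[...,2]<.05);print(m.sum(),rect(Y[m]),np.median(Y[m][:,2]))
E
```

```text
{'t': 25.7667, 'tcp_pos': [0.5953, -0.3024, 0.1145], 'orientation': [-0.0491, 0.9988, -0.0007, 0.0015], 'joint_positions': [0.2427, 0.568, 0.2286, 1.5938, -0.1463, 0.9932, 2.1853], 'width': 0.0275, 'grip_force': 0.0, 'contact_force': [-0.5793, -0.264, -1.417]}
5 | 3.27 -0.29 0.61 0 0 0.020; 3.26 -0.36 0.61 0 0 0.020; 3.26 -0.42 0.61 0 0 0.020; 3.25 -0.48 0.61 0 0 0.020; 3.24 -0.55 0.61 0 0 0.020
203 (array([ 592.3, -303.4]), array([43.5, 18. ]), 5.5) 0.02437464087296859
```

Request:
jog_arm(
  motion="3.25 -0.3 0.6 0 0 0.02; 3.25 -0.35 0.6 0 0 0.02; 3.25 -0.4 0.6 0 0 0.02; 3.25 -0.5 0.6 0 0 0.02; 3.25 -0.55 0.6 0 0 0.02; 0 0 0 0 0 0; 0 0 0 0 0 0; 0 0 0 0 0 0",
  fingers=6.2,
)

```text
t: 26.48
tcp_pos: [0.4335, -0.332, 0.0818]
orientation: [0.001, 1.0, 0.0, -0.0]
contact_force: [0.2, 0.1, 0.1]
width: 0.0621
grip_force: 0.0
```

```bash
python3 - <<'E'
from h import *
st();go((.434,-.333,.025,90,4))
E
```

```text
{'t': 26.4833, 'tcp_pos': [0.4335, -0.332, 0.0818], 'orientation': [0.0008, 1.0, 0.0004, -0.0003], 'joint_positions': [0.3621, 0.4271, 0.2611, 1.9294, -0.1493, 0.8046, 2.274], 'width': 0.0621, 'grip_force': 0.0, 'contact_force': [0.2214, 0.0635, 0.1184]}
4 | -0.01 -0.03 2.32 0 0 -0.000; -0.01 -0.03 2.32 0 0 -0.000; -0.01 -0.03 2.32 0 0 -0.000; -0.01 -0.03 2.32 0 0 -0.000
```

Request:
jog_arm(
  motion="0 -0.1 2.4 0 0 0; 0 0 2.4 0 0 0; 0 0 2.3 0 0 0; 0 0 1.6 0 0 0; 0 0 0.5 0 0 0; 0 0 0 0 0 0; 0 0 0 0 0 0",
)

```text
t: 27.07
tcp_pos: [0.4341, -0.3332, -0.0095]
orientation: [0.0, 1.0, 0.0, 0.0]
contact_force: [0.5, -0.6, 1.0]
width: 0.062
grip_force: 0.0
```

Request:
jog_arm(
  motion="0 0 0 0 0 0; 0 0 0 0 0 0; 0 0 0 0 0 0; 0 0 0 0 0 0; 0 0 0 0 0 0; 0 0 0 0 0 0; 0 0 0 0 0 0; 0 0 0 0 0 0",
  fingers=2.8,
  force=12,
)

```text
t: 27.73
tcp_pos: [0.4337, -0.3336, -0.009]
orientation: [0.001, 1.0, -0.0, 0.0]
contact_force: [-0.1, 0.7, 5.9]
width: 0.0349
grip_force: 12.0
```

Request:
jog_arm(
  motion="0 0 -1 0 0 0; 0 0 -2.5 0 0 0; 0 0 -3.5 0 0 0; 0 0 -3.5 0 0 0; 0 0 -2.5 0 0 0; 0 0 -1.5 0 0 0; 0 0 0 0 0 0",
)

```text
t: 28.32
tcp_pos: [0.4349, -0.3347, 0.1394]
orientation: [0.001, 1.0, -0.001, 0.003]
contact_force: [0.2, -0.5, -1.9]
width: 0.0347
grip_force: 12.0
```

```bash
python3 - <<'E'
from h import *
st();go((.55,.1,.17,86,None),(.602,.241,.14,84,None))
E
```

```text
{'t': 28.3167, 'tcp_pos': [0.4349, -0.3347, 0.1394], 'orientation': [0.0011, 1.0, -0.0015, 0.0027], 'joint_positions': [0.3425, 0.3515, 0.2851, 1.8796, -0.1227, 0.9212, 2.2535], 'width': 0.0347, 'grip_force': 12.0, 'contact_force': [0.1792, -0.4786, -1.8673]}
12 | -0.95 3.62 0.05 0 0 0.006; -0.93 3.63 0.05 0 0 0.006; -0.91 3.63 0.05 0 0 0.006; -0.89 3.64 0.05 0 0 0.006; -0.87 3.64 0.05 0 0 0.006; -0.85 3.65 0.05 0 0 0.006; -0.83 3.65 0.05 0 0 0.006; -0.81 3.66 0.05 0 0 0.006; -0.79 3.66 0.05 0 0 0.006; -0.77 3.67 0.05 0 0 0.006; -0.75 3.67 0.05 0 0 0.006; -0.73 3.68 0.05 0 0 0.006
4 | -1.05 3.61 0.75 0 0 0.009; -1.02 3.62 0.75 0 0 0.009; -0.99 3.62 0.75 0 0 0.009; -0.96 3.63 0.75 0 0 0.009
```

Request:
jog_arm(
  motion="-0.6 2.2 0 0 0 0; -0.95 3.6 0 0 0 0.006; -0.95 3.6 0 0 0 0.006; -0.9 3.6 0 0 0 0.006; -0.9 3.65 0 0 0 0.006; -0.85 3.65 0 0 0 0.006; -0.85 3.65 0 0 0 0.006; -0.8 3.65 0 0 0 0.006; -0.8 3.65 0 0 0 0.006; -0.8 3.65 0 0 0 0.006",
)

```text
t: 29.15
tcp_pos: [0.5251, 0.0152, 0.1345]
orientation: [0.028, 1.0, -0.0, -0.001]
contact_force: [0.2, -0.8, -1.4]
width: 0.0351
grip_force: 12.0
```

Request:
jog_arm(
  motion="-0.8 3.65 0 0 0 0.006; -0.8 3.65 0 0 0 0.006; -0.9 3.6 0.5 0 0 0.01; -1 3.6 0.7 0 0 0.01; -1 3.6 0.7 0 0 0.01; -0.6 2.4 0.6 0 0 0.01; -0.3 1.2 0 0 0 0; 0 0 0 0 0 0; 0 0 0 0 0 0; 0 0 0 0 0 0",
)

```text
t: 29.98
tcp_pos: [0.5958, 0.2231, 0.1104]
orientation: [0.055, 0.998, -0.001, -0.0]
contact_force: [-0.5, 0.2, -0.5]
width: 0.0346
grip_force: 12.0
```

```bash
python3 - <<'E'
from h import *
st();go((.602,.241,.04,84,4))
E
```

```text
{'t': 29.9833, 'tcp_pos': [0.5958, 0.2231, 0.1104], 'orientation': [0.0549, 0.9985, -0.0008, -0.0002], 'joint_positions': [-0.5111, 0.5199, 0.1071, 1.6715, -0.0637, 0.9546, 1.0799], 'width': 0.0346, 'grip_force': 11.9998, 'contact_force': [-0.5172, 0.2058, -0.4644]}
4 | -0.11 0.46 2.66 0 0 -0.001; -0.11 0.46 2.66 0 0 -0.001; -0.11 0.46 2.66 0 0 -0.001; -0.11 0.46 2.66 0 0 -0.001
```

Request:
jog_arm(
  motion="-0.3 1.2 0 0 0 0; -0.2 0.65 1.5 0 0 0; 0 0 2.5 0 0 0; 0 0 2.5 0 0 0; 0 0 2 0 0 0; 0 0 1.3 0 0 0; 0 0 0.7 0 0 0; 0 0 0.4 0 0 0; 0 0 0 0 0 0; 0 0 0 0 0 0",
)

```text
t: 30.82
tcp_pos: [0.6036, 0.2439, 0.0022]
orientation: [0.054, 0.999, 0.0, 0.001]
contact_force: [-0.4, -1.1, -0.7]
width: 0.0345
grip_force: 12.0
```

Request:
jog_arm(
  motion="0 0 0.2 0 0 0; 0 0 0.1 0 0 0; 0 0 0 0 0 0; 0 0 0 0 0 0",
)

```text
t: 31.15
tcp_pos: [0.6031, 0.2437, -0.0011]
orientation: [0.054, 0.999, 0.0, 0.0]
contact_force: [0.5, 0.3, -1.5]
width: 0.0346
grip_force: 12.0
```

Request:
jog_arm(
  motion="0 0 0.2 0 0 0; 0 0 0.1 0 0 0; 0 0 0 0 0 0; 0 0 0 0 0 0",
)

```text
t: 31.48
tcp_pos: [0.6028, 0.2436, -0.0047]
orientation: [0.054, 0.999, -0.0, -0.0]
contact_force: [0.4, 0.5, -0.1]
width: 0.0345
grip_force: 12.0
```

Request:
jog_arm(
  motion="0 0 0.1 0 0 0; 0 0 0 0 0 0; 0 0 0 0 0 0",
)

```text
t: 31.73
tcp_pos: [0.603, 0.2436, -0.0049]
orientation: [0.054, 0.999, 0.0, 0.0]
contact_force: [-2.4, -0.4, 5.9]
width: 0.0346
grip_force: 12.0
```

Request:
jog_arm(
  motion="0 0 0 0 0 0; 0 0 0 0 0 0; 0 0 0 0 0 0; 0 0 0 0 0 0; 0 0 -1 0 0 0; 0 0 -2 0 0 0; 0 0 -3.5 0 0 0; 0 0 -3.5 0 0 0; 0 0 -3 0 0 0; 0 0 -3 0 0 0",
  fingers=4.6,
)

```text
t: 32.57
tcp_pos: [0.603, 0.2436, 0.1571]
orientation: [0.054, 0.999, 0.0, 0.001]
contact_force: [0.3, 0.3, 0.4]
width: 0.0462
grip_force: 0.0
```

Request:
jog_arm(
  motion="1 0 -3 0 0 0; 0 0 -2 0 0 0; 0 0 0 0 0 0; 0 0 0 0 0 0; 0 0 0 0 0 0; 0 0 0 0 0 0; 0 0 0 0 0 0",
  fingers=0,
)

```text
t: 33.15
tcp_pos: [0.5924, 0.2443, 0.203]
orientation: [0.054, 0.999, -0.001, -0.001]
contact_force: [0.3, 0.4, -0.5]
width: 0.0029
grip_force: 0.0
```

```bash
python3 - <<'E'
from h import *
st()
P=cams.snapshot("side");Y=pts(P);save(P,"s4.png")
m=(P["range_z"]>0)&(np.hypot(Y[...,0]-.602,Y[...,1]-.242)<.025)&(Y[...,2]>.03)&(Y[...,2]<.06);print(m.sum(),rect(Y[m]),np.median(Y[m][:,2]))
e=np.array([np.cos(-.105),np.sin(-.105)]);H=np.array([.6521,.1894])
w=lambda u,z:(*(H+u*e),z,84,None)
th=np.arange(1.57,-.01,-.157);u=-.095*np.cos(th)+.004*np.sin(th)+.01;z=.071+.095*np.sin(th)+.004*np.cos(th)
go(w(.075,.265),w(.075,.166),w(.014,.166))
print("; ".join("%.2f 0 %.2f 0 0 0"%(-100*a,-100*b) for a,b in zip(np.diff(u),np.diff(z))),z[-1]-OFF,H+u[-1]*e)
E
```

```text
{'t': 33.15, 'tcp_pos': [0.5924, 0.2443, 0.203], 'orientation': [0.054, 0.9985, -0.0006, -0.001], 'joint_positions': [-0.5483, 0.441, 0.1154, 1.563, -0.0539, 1.1431, 1.0415], 'width': 0.0029, 'grip_force': 0.0, 'contact_force': [0.3133, 0.3774, -0.5256]}
148 (array([600. , 239.6]), array([33. , 35.3]), 66.2) 0.041730895315155114
4 | -3.50 -1.20 -0.65 0 0 -0.001; -3.50 -1.20 -0.65 0 0 -0.001; -3.50 -1.21 -0.65 0 0 -0.001; -3.50 -1.21 -0.65 0 0 -0.001
3 | 0.00 0.00 3.30 0 0 0.000; 0.00 0.00 3.30 0 0 0.000; 0.00 0.00 3.30 0 0 0.000
2 | 3.05 0.00 -0.00 0 0 0.000; 3.05 0.00 -0.00 0 0 0.000
1.49 0 0.06 0 0 0; 1.46 0 0.29 0 0 0; 1.40 0 0.51 0 0 0; 1.30 0 0.73 0 0 0; 1.17 0 0.92 0 0 0; 1.01 0 1.09 0 0 0; 0.83 0 1.24 0 0 0; 0.63 0 1.35 0 0 0; 0.41 0 1.43 0 0 0; 0.18 0 1.48 0 0 0 0.03899999999999997 [0.56756813 0.19830861]
```

View pics/s4.png

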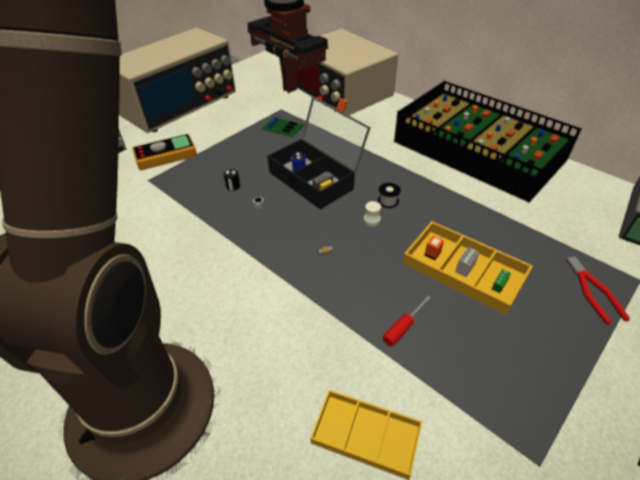

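The side picture shows the relay, heatsink and terminal block upright in the large tray at (434,246), (467,261) and (501,280). The blue capacitor and the transformer are in the case at (297,160) and (323,180), and the lid tab is at (342,104). Next I'll go over behind the lid and push it shut.

Request:
jog_arm(
  motion="0 0 -2 0 0 0; -2 -1 -1.5 0 0 0; -3.5 -1.5 0 0 0 0; -3.5 -1.5 0 0 0 0; -3.5 -0.8 0 0 0 0; -1.5 0 0 0 0 0; 0 0 0 0 0 0; 0 0 0 0 0 0; 0 0 0 0 0 0",
)

```text
t: 33.95
tcp_pos: [0.7259, 0.1828, 0.2386]
orientation: [0.053, 0.999, 0.0, -0.001]
contact_force: [-0.2, 0.2, -0.8]
width: 0.0005
grip_force: 0.0
```

```bash
python3 - <<'E'
from h import *
st()
e=np.array([np.cos(-.105),np.sin(-.105)]);H=np.array([.6521,.1894])
w=lambda u,z:(*(H+u*e),z,84,None)
go(w(.075,.166),w(.014,.166))
E
```

```text
{'t': 33.95, 'tcp_pos': [0.7259, 0.1828, 0.2386], 'orientation': [0.0534, 0.9986, 0.0001, -0.0009], 'joint_positions': [-0.3954, 0.6154, 0.1502, 1.2002, -0.0898, 1.3339, 1.2128], 'width': 0.0005, 'grip_force': 0.0, 'contact_force': [-0.204, 0.206, -0.7659]}
3 | -0.03 -0.04 3.62 0 0 -0.001; -0.03 -0.04 3.62 0 0 -0.001; -0.03 -0.04 3.62 0 0 -0.001
2 | 3.05 0.00 -0.00 0 0 0.000; 3.05 0.00 -0.00 0 0 0.000
```

Request:
jog_arm(
  motion="0 0 3.6 0 0 0; 0 0 3.6 0 0 0; 0 0 3.6 0 0 0; 0 0 0 0 0 0; 1.5 0 0 0 0 0; 1.5 0 0 0 0 0; 1.5 0 0 0 0 0; 1.5 0 0 0 0 0; 0 0 0 0 0 0; 0 0 0 0 0 0",
)

```text
t: 34.78
tcp_pos: [0.6674, 0.1896, 0.134]
orientation: [0.053, 0.999, 0.001, 0.001]
contact_force: [0.4, -1.2, 0.9]
width: 0.0005
grip_force: 0.0
```

Request:
jog_arm(
  motion="1.5 0 0.05 0 0 0; 1.45 0 0.3 0 0 0; 1.4 0 0.5 0 0 0; 1.3 0 0.75 0 0 0; 1.15 0 0.9 0 0 0; 0 0 0 0 0 0; 0 0 0 0 0 0",
)

```text
t: 35.37
tcp_pos: [0.6002, 0.1959, 0.107]
orientation: [0.054, 0.999, 0.0, 0.0]
contact_force: [-0.7, -0.4, 0.3]
width: 0.0007
grip_force: 0.0
```

```bash
python3 - <<'E'
from h import *
st()
for n in("side","top"):
  P=cams.snapshot(n);W=pts(P)
  if n=="side": cv2.imwrite("pics/s5.png",cv2.cvtColor(cv2.resize(P["frame"][40:240,220:420],(600,600),interpolation=cv2.INTER_CUBIC),cv2.COLOR_RGB2BGR))
E
```

```text
{'t': 35.3667, 'tcp_pos': [0.6002, 0.1959, 0.107], 'orientation': [0.0536, 0.9986, 0.0001, 0.0001], 'joint_positions': [-0.4795, 0.5159, 0.1224, 1.689, -0.0747, 0.941, 1.1346], 'width': 0.0007, 'grip_force': 0.0, 'contact_force': [-0.6856, -0.408, 0.3348]}
```

View pics/s5.png

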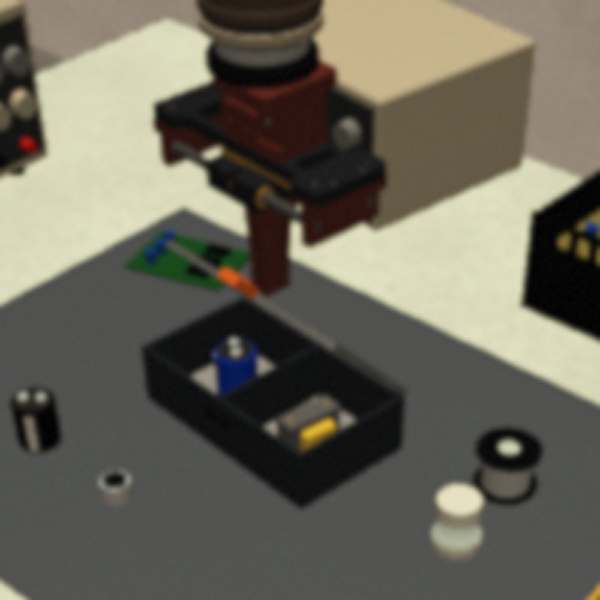

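The lid is following the fingers and is nearly edge-on, with its tab at (237,283). I'll carry on down.

Request:
jog_arm(
  motion="1 0 1.1 0 0 0; 0.85 0 1.25 0 0 0; 0.65 0 1.35 0 0 0; 0.4 0 1.4 0 0 0; 0.2 0 1.2 0 0 0; 0 0 0.4 0 0 0; 0 0 0 0 0 0; 0 0 0 0 0 0",
)

```text
t: 36.13
tcp_pos: [0.5701, 0.199, 0.04]
orientation: [0.054, 0.999, 0.0, 0.0]
contact_force: [0.1, -0.5, 0.3]
width: 0.0007
grip_force: 0.0
```

Request:
jog_arm(
  motion="0 0 0.2 0 0 0; 0 0 0.1 0 0 0; 0 0 0 0 0 0; 0 0 0 0 0 0",
)

```text
t: 36.47
tcp_pos: [0.5703, 0.199, 0.0394]
orientation: [0.054, 0.999, 0.001, 0.001]
contact_force: [-6.2, -3.2, 22.8]
width: 0.0002
grip_force: 11.0
```

Pressed home at 23 N. I'll retreat and check.

Request:
jog_arm(
  motion="0 0 -1 0 0 0; 0 0 -3 0 0 0; 0 0 -4 0 0 0; 1 1 -4 0 0 0; 2 3.5 -1 0 0 0; 2 3.5 0 0 0 0; 2 3.5 0 0 0 0; 0 3 0 0 0 0; 0 0 0 0 0 0; 0 0 0 0 0 0",
)

```text
t: 37.3
tcp_pos: [0.5148, 0.3524, 0.1657]
orientation: [0.052, 0.999, 0.0, 0.0]
contact_force: [-0.0, 0.0, -0.6]
width: 0.0006
grip_force: 0.0
```

```bash
python3 - <<'E'
from h import *
st()
e=np.array([np.cos(-.105),np.sin(-.105)])
for n in("top","side"):
  P=cams.snapshot(n);W=pts(P);ok=P["range_z"]>0
  if n=="top": save(P,"t6.png")
  d=(W[...,:2]-[.5984,.195]);u=d@e;v=d@[-e[1],e[0]]
  m=ok&(abs(u)<.05)&(abs(v)<.09)&(W[...,2]>.03)&(W[...,2]<.12)
  A=np.c_[u[m],v[m],np.ones(m.sum())];print(n,"plane",np.linalg.lstsq(A,W[m][:,2],rcond=None)[0],np.percentile(W[m][:,2],[5,50,95]))
  m=ok&(u<-.058)&(u>-.09)&(abs(v)<.02)&(W[...,2]>.03);print("tab z",np.median(W[m][:,2]),m.sum())
  m=ok&(np.hypot(W[...,0]-.453,W[...,1]-.32)<.04)&(W[...,2]>.035)&(W[...,2]<.06);print("black",rect(W[m]) if m.sum()>5 else None)
E
```

```text
{'t': 37.3, 'tcp_pos': [0.5148, 0.3524, 0.1657], 'orientation': [0.0522, 0.9986, 0.0002, 0.0001], 'joint_positions': [-0.7406, 0.4427, 0.0865, 1.6511, -0.0429, 1.0492, 0.8253], 'width': 0.0006, 'grip_force': 0.0, 'contact_force': [-0.0155, 0.0334, -0.5883]}
top plane [0.0023992  0.00131083 0.05722051] [0.05457301 0.05720643 0.05987242]
tab z 0.06091753104616893 199
black (array([455.5, 322.4]), array([33.6, 34.6]), 81.9)
side plane [ 0.00189177 -0.00127012  0.05418468] [0.05225329 0.054155   0.05620517]
tab z 0.055589211766186364 152
black (array([452.2, 318.4]), array([33.7, 33. ]), 60.1)
```

View pics/t6.png

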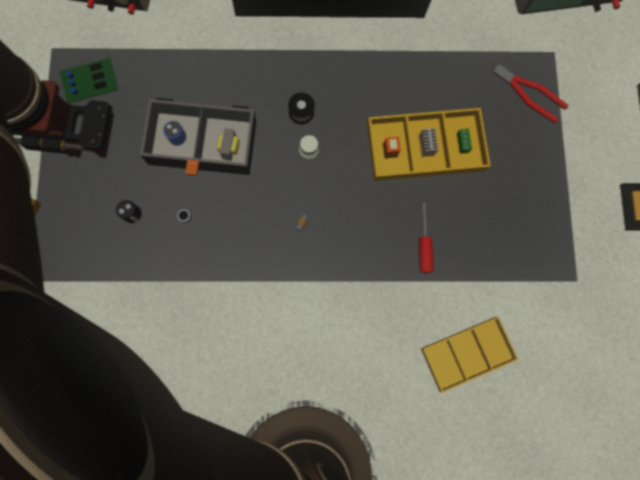

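The lid is flat and shut, with its tab at (192,168). The parts are in place at (174,132), (228,142), (391,147), (429,141) and (465,140), and the black capacitor at (128,211) hasn't moved.

```bash
python3 -c "
from plant import ticket
print(ticket.close_job())"
```

```text
the job is handed in; nothing more can be done
None
```

Both kits are made up and the job is handed in, with no verdict returned: the tray holds the relay, heatsink and terminal block, the case holds the transformer and blue capacitor with its lid shut, and the black capacitor was not moved.

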